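# Pack the green-range order into the divided tote

## Task

Pack the customer's order into the blue divided tote: the green-marked tin, canister, cartridge and tape roll; leave their red-marked twins standing where they are. Stand the canister in the long compartment, the tin in the wide squarish one and the cartridge in the narrow one, each upright on the tote's floor, and lay the light tape roll flat and centred on top of the tin's lid. Set each thing down without letting it drop.

Things in the scene. Friction and masses are not known exactly. Their poses are not given: they have to be found in the camera images.
- tote: blue open order tote, fixed, any yaw, 185 (x) by 180 mm (y) outside; origin: centre of its underside, z up. Floor 5 thick; walls 5 thick, 45 tall; partitions 4 thick, 38 tall. Long compartment (canister): centre x -49.5, y 0, 76 in x by 170 in y. Wide one (tin): centre x 40, y -37, 95 by 96. Narrow one (cartridge): centre x 40, y 50, 95 by 70
- tin_green_mid (a point): round lever-lid tin, upright, diameter 66, height 96 mm, black with a white label, a green stripe and a green lid inside a bright steel rim; about 0.36 kg. This point is on its axis, half-way up (48 above its base and 48 below its flat lid); z up. Part of the order
- tin_red_mid (a point): round lever-lid tin, upright, diameter 66, height 96 mm, black with a white label, a red stripe and a red lid inside a bright steel rim; about 0.36 kg. This point is on its axis, half-way up (48 above its base and 48 below its flat lid); z up. Not part of the order
- cartridge_green_mid (a point): short sealant cartridge standing upright, black, diameter 46, cylinder 116 mm tall, then a green screw cap (diameter 23) up to 140 in all; green band and green shoulder; about 0.26 kg. This point is on its axis, 70 above its base; z up. Part of the order
- cartridge_red_mid (a point): short sealant cartridge standing upright, black, diameter 46, cylinder 116 mm tall, then a red screw cap (diameter 23) up to 140 in all; red band and red shoulder; about 0.26 kg. This point is on its axis, 70 above its base; z up. Not part of the order
- canister_green_mid (a point): small white flat canister standing upright, body 100 (its x) by 50 (its y) and 98 mm tall with upright sides; above it a white handle and, towards +x, a green screw cap, to 122 in all; black label with a green stripe; about 0.5 kg. This point is at its middle, 61 above its base; z up. Grip across the 50, 75 to 88 above its base. Part of the order
- canister_red_mid (a point): small white flat canister standing upright, body 100 (its x) by 50 (its y) and 98 mm tall with upright sides; above it a white handle and, towards +x, a red screw cap, to 122 in all; black label with a red stripe; about 0.5 kg. This point is at its middle, 61 above its base; z up. Grip across the 50, 75 to 88 above its base. Not part of the order
- roll_green_mid (a point): small roll of silver flashing tape lying flat, diameter 64, height 36 mm, with a thick green core (outer diameter 43, hole 27) and a green stripe round the outside; about 0.16 kg. This point is at its centre, 18 above its underside; z (its axis) up. Part of the order
- roll_red_mid (a point): small roll of silver flashing tape lying flat, diameter 64, height 36 mm, with a thick red core (outer diameter 43, hole 27) and a red stripe round the outside; about 0.16 kg. This point is at its centre, 18 above its underside; z (its axis) up. Not part of the order
Not all that is in view belongs to the job. Leave any yellow look-alike of the part that bears tin_green_mid alone.

How it is judged (in metres and radians):
At the end, for the whole second after the job is handed in: Green canister, tin and cartridge stand in their own compartments, on the floor (within 6 mm) and upright within 0.12 rad; the green roll lies flat (0.1 rad) on the tin's lid, within 15 mm of its axis; all at rest; each red twin upright and within 30 mm of where it stood (x of tin_green_mid in the frame of tote between 0.022 and 0.058 m and y of tin_green_mid in the frame of tote between -0.055 and -0.019 m and z of tin_green_mid in the frame of tote between 0.048 and 0.059 m and angle between each of tin_green_mid, canister_green_mid, cartridge_green_mid, tin_red_mid, cartridge_red_mid, canister_red_mid, roll_red_mid's own z axis and vertical below 0.12 rad and x of canister_green_mid in the frame of tote between -0.0655 and -0.0335 m and y of canister_green_mid in the frame of tote between -0.04 and 0.04 m and z of canister_green_mid in the frame of tote between 0.061 and 0.072 m and x of cartridge_green_mid in the frame of tote between 0.012 and 0.068 m and y of cartridge_green_mid in the frame of tote between 0.034 and 0.066 m and z of cartridge_green_mid in the frame of tote between 0.07 and 0.081 m and horizontal distance between roll_green_mid and tin_green_mid below 0.015 m and z of roll_green_mid in the frame of tote between 0.114 and 0.126 m and angle between roll_green_mid's own z axis and vertical below 0.1 rad and linear speed of each of tin_green, tin_red, cartridge_green, cartridge_red, canister_green, canister_red, roll_green, roll_red below 0.02 m/s and angular speed of each of tin_green, cartridge_green, canister_green, roll_green below 0.2 rad/s and distance of each of tin_red_mid, cartridge_red_mid, canister_red_mid, roll_red_mid from where it was at the start of the episode below 0.03 m); the robot touches nothing.
It fails at once if a green thing is let fall (free of the fingers and faster than 0.7 m/s, a drop of about 25 mm) ((linear speed of tin_green above 0.7 m/s and contact force between the fingers and tin_green below 0.3 N) or (linear speed of cartridge_green above 0.7 m/s and contact force between the fingers and cartridge_green below 0.3 N) or (linear speed of canister_green above 0.7 m/s and contact force between the fingers and canister_green below 0.3 N) or (linear speed of roll_green above 0.7 m/s and contact force between the fingers and roll_green below 0.3 N)).
It fails at once if a red thing is lifted off the counter or knocked over (height (world z) of tin_red_mid above 0.073 m or angle between any of tin_red_mid, cartridge_red_mid, canister_red_mid, roll_red_mid's own z axis and vertical above 0.6 rad or height (world z) of cartridge_red_mid above 0.095 m or height (world z) of canister_red_mid above 0.086 m or height (world z) of roll_red_mid above 0.043 m).
It also fails if it takes over 112 s, if anything falls off the work surface, if the arm or the gripper's body presses on something with over 40 N, if the wrist force passes 120 N, or if a joint passes its speed limit or range.

## Robot

A 6-joint arm with a two-finger parallel gripper is mounted at the origin on the work surface. World frame = base frame: x ahead of the robot, y to its left, z up, the work surface at z = 0. Lengths are in mm, angles in degrees, forces in N, time in s.
With the tool pointing down it reaches from about 275 to 825 mm from the base axis. Payload 5.2 kg.
Tool frame: the origin (TCP) lies at the very end of the fingers, on their centre line; the grasp point (between the pads) lies 19 mm behind it; z points along the fingers, y is the direction in which the jaws open and shut (so a half turn about z gives the same grasp; the last joint's range is limited). The gripper opens to 93 mm and grips with 3 to 60 N. Pads are 15 mm wide; open, the fingers measure 128 mm over their backs; the gripper's body (75 mm by 188 mm) begins 65 mm behind the grasp point.
Start: joints at [-86.964, 14.817, 87.949, -0, 77.235, -11.62], TCP at [139.182, -532.103, 218.653] pointing down, gripper open.
Joint ranges: [-179.93, 179.93], [-52.35, 119.4], [10.71, 147.94], [-69.91, 249.91], [12.55, 155.21], [-178.61, 178.61]. Speed limits (degrees/s): [147.25, 147.25, 180, 180, 180, 180].

## Interface

Orientations are given as [roll, pitch, yaw] about the fixed x, y, z axes, in that order (R = Rz(yaw) Ry(pitch) Rx(roll)).
In Python, from cell import status, eyes, job_done, spotter gives the robot as it stands.
- The arm moves only by the shell command python3 -m pendant 'ROWS' [OPENING] [FORCE]. ROWS is JSON, a list of rows, each a list of 2 entries, a list of its own where there are three numbers: the shift along the tool's x, y, z as a fraction of full scale, then the turn about the tool's z as a fraction of full scale. A call has exactly 5 rows; each row is the pose to reach, as a shift and turn from the pose measured when the call began, along the tool's axes at that moment, turning the shorter way round; what a row does not reach only later rows make up. Full scale, the value 1, is 100 mm for a shift and pi rad for a turn. A row lasts 1/12 s, in which the tool goes at most 41.7 mm and 7.16 degrees, less where a joint would pass 70% of its speed; a pose out of reach is approached as far as the arm can. A call with a number of a shift or a turn outside -1 to 1 is refused whole. A call with a gripper value outside its range is refused whole. OPENING is the opening, from 0 (shut) to 1 (fully open), set as the call begins (- or left out, the last holds). The fingers move at their own pace and stop on an object; FORCE is the grip in N (left out, the last holds). Time passes only in rows, so rows that repeat a pose let the fingers close, or fill a call up. It gives the time, the measured TCP pose, the force and the opening at its end, in the units of the state.
- status.sense(): the state, without advancing time (a new reading comes with each control period).
- eyes.snapshot(name): name is "scene" or "top" or "wrist"; returns the picture (384x512x3 uint8, blue, green, red); there is no depth.
- eyes.calibration(name): a dict with "mtx" (3x3 intrinsics, pixels), "dist_coeffs" ([k1, k2, p1, p2, k3] as OpenCV has them; the pictures are not rectified), "eye" and "orientation" of the camera in the world; the wrist camera has in their place "tool_from_camera" (4x4, takes a point from camera to tool coordinates, whose origin is the TCP and whose axes are the flange's). Camera axes: x right, y down, z forward; pixel columns grow to the right and rows downward; lengths in mm; the calibration is good to about 2 mm. A picture is of the moment at which its call begins: read the wrist's pose just before it. calibration takes no time and is no camera call.
- job_done(): hands the job in, once; it reports no verdict.
Trained networks look in the newest picture that a camera, given by its name, has taken for a name from the list of things; names that differ only in an ending like _2 or _b are one class to them, and where a whole thing is asked for, a point or a joint stands for the part that bears it (a point fixed in the world has none). Each returns a list of dicts, best first, with "confidence" (0 to 1); they miss things now and then, are a little off and sometimes report something else, mostly with a low value. They report only what shows in the picture. A call takes as long as a camera call. They do not tell look-alikes from the thing itself.
- spotter.search_frame(camera, label): "bbox" ([left, top, right, bottom] in pixels, round what is visible of it).
- spotter.tip_of(camera, label): "position" ([column, row] in pixels: a listed point, or the origin of a listed thing).
The state is a dict: "time_s": time; "joints": joint angles; "qvel": joint speeds; "effort": joint torques, N m; "eef_pos": TCP position; "ee_rot": TCP orientation; "force": force on the tool from outside, world axes, zero at the start; "wrist_torque": the same for the moment, N m; "gripper_width": opening from 0.0 (shut) to 1.0 (fully open).
Only numpy, scipy, OpenCV 4.12 (cv2) and the standard library are available. Lean on these libraries where they do the work, as an engineer would, in place of code of your own. Each camera call takes 0.05 s, during which the arm holds its last target.

## Working session

There is one attempt and no reset: what is moved stays moved. The work goes in short steps, Python scripts to look and compute and a shell command to move; the robot and the scene stay as the last step left them, time stands still between calls to the robot, and variables do not carry over. Pictures are saved under pics/ and viewed, and the job is handed in when it is done.

```bash
mkdir -p pics; ls; python3 - <<'E'
from cell import status, eyes
import cv2
print(status.sense())
for n in ("scene","top","wrist"):
    im=eyes.snapshot(n); cv2.imwrite(f"pics/{n}0.png",im)
    print(n,eyes.calibration(n))
E
```

```text
pics
{'time_s': 0.0, 'joints': array([-8.69628603e+01,  1.48587007e+01,  8.80088370e+01, -7.39901555e-04,
        7.72343125e+01, -1.16208583e+01]), 'qvel': array([-0.05194317,  0.03423629, -0.0437343 , -0.03942295, -0.00772461,
       -0.1150875 ]), 'effort': array([-4.56077005e-04, -4.37311399e+01, -2.83998835e+01,  7.18677370e-02,
        4.13957576e-02, -1.43905463e-04]), 'eef_pos': array([ 139.15458396, -531.5593008 ,  217.83864496]), 'ee_rot': array([-1.79900092e+02, -1.98096086e-02,  1.46581448e+01]), 'force': array([ 0.35829928,  0.63598516, -0.39848383]), 'wrist_torque': array([ 0.05700777, -0.01806146, -0.03756868]), 'gripper_width': 0.9995042419241432}
scene {'mtx': array([[347.63908028,   0.        , 260.46629442],
       [  0.        , 347.63908028, 191.6264345 ],
       [  0.        ,   0.        ,   1.        ]]), 'dist_coeffs': array([-0.0912727,  0.       ,  0.       ,  0.       ,  0.       ]), 'eye': array([ 916.30517808, -481.20676584,  643.56473637]), 'orientation': array([-132.65709389,    0.37681512,   42.63084133])}
top {'mtx': array([[376.00663404,   0.       
[... 257 characters left out ...]
51730253]), 'orientation': array([-172.3295962 ,   -2.36111125,  -89.4220293 ])}
wrist {'mtx': array([[328.52179748,   0.        , 251.09416936],
       [  0.        , 328.52179748, 192.07651913],
       [  0.        ,   0.        ,   1.        ]]), 'dist_coeffs': array([-0.00031179,  0.        ,  0.        ,  0.        ,  0.        ]), 'tool_from_camera': array([[-1.01394972e-03, -9.68828641e-01, -2.47729765e-01,
         6.74155568e+01],
       [ 9.99998336e-01, -1.35798881e-03,  1.21790136e-03,
         7.73737968e-02],
       [-1.51635196e-03, -2.47728118e-01,  9.68828406e-01,
        -1.66645663e+02],
       [ 0.00000000e+00,  0.00000000e+00,  0.00000000e+00,
         1.00000000e+00]])}
```

View pics/top0.png

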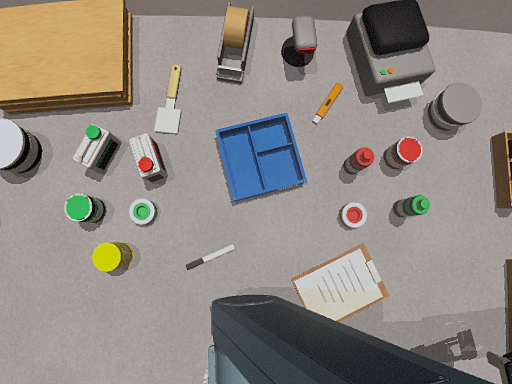

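View pics/scene0.png

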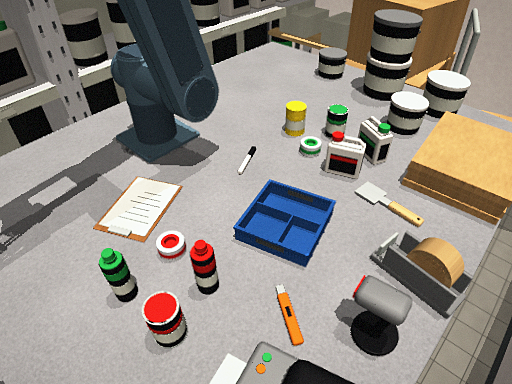

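View pics/wrist0.png

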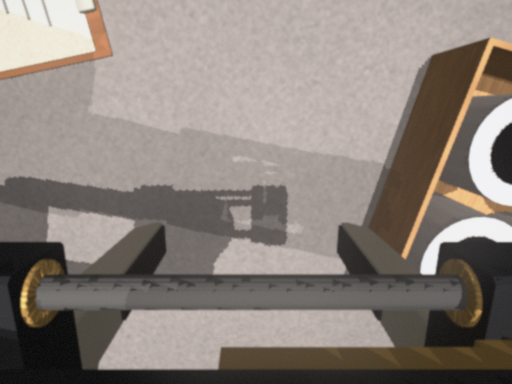

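```bash
cat > h.py <<'E'
import numpy as np, cv2
from scipy.spatial.transform import Rotation as Rn
from cell import status, eyes, spotter
def cam(n, st=None):
    c=eyes.calibration(n)
    if n=="wrist":
        st=st or status.sense()
        T=np.eye(4);T[:3,:3]=Rn.from_euler('xyz',st['ee_rot'],degrees=True).as_matrix();T[:3,3]=st['eef_pos']
        M=T@np.array(c['tool_from_camera']); R=M[:3,:3];p=M[:3,3]
    else:
        R=Rn.from_euler('xyz',c['orientation'],degrees=True).as_matrix();p=np.array(c['eye'])
    return c['mtx'],c['dist_coeffs'],R,p
def ray(C,px):
    K,d,R,p=C
    u=cv2.undistortPoints(np.array([[px]],float),K,d)[0,0]
    return p,R@np.array([u[0],u[1],1.])
def atz(C,px,z):
    p,r=ray(C,px); return p+r*(z-p[2])/r[2]
def proj(C,P):
    K,d,R,p=C
    rv=cv2.Rodrigues(R.T)[0]; return cv2.projectPoints(np.atleast_2d(P).astype(float),rv,-R.T@p,K,d)[0][:,0]
E
python3 - <<'E'
from h import *
Z=dict(tin=48,cartridge=70,canister=61,roll=18)
for n in("top","scene"):
    eyes.snapshot(n);C=cam(n)
    for o in Z:
      for c in("green","red"):
        l=f"{o}_{c}_mid"
        for r in spotter.tip_of(n,l)[:3]:
            print(n,l,round(r['confidence'],2),np.round(r['position'],1),np.round(atz(C,r['position'],Z[o]),0)[:2])
    for r in spotter.search_frame(n,"tote")[:2]: print("tote",n,r)
    for r in spotter.tip_of(n,"tote")[:2]: print("tote",n,r,atz(C,r['position'],0))
E
```

```text
top tin_green_mid 0.74 [ 86.2 206.7] [436. 405.]
top tin_green_mid 0.66 [112.8 260. ] [309. 332.]
top tin_red_mid 0.72 [401.6 155.5] [ 578. -379.]
top cartridge_green_mid 0.64 [411.1 205.2] [ 449. -389.]
top cartridge_red_mid 0.71 [361.9 156.9] [ 567. -268.]
top cartridge_red_mid 0.2 [147.1 155. ] [561. 256.]
top canister_green_mid 0.75 [ 94.9 147.8] [580. 388.]
top canister_red_mid 0.65 [148.3 157.7] [557. 255.]
top roll_green_mid 0.64 [142.8 210.3] [432. 273.]
top roll_red_mid 0.6 [352.1 215.2] [ 426. -255.]
tote top {'bbox': [212.1, 109.9, 308.0, 202.7], 'confidence': 0.63}
tote top {'position': [259.8, 158.3], 'confidence': 0.62} [572.90244381 -19.01566597   0.        ]
scene tin_green_mid 0.91 [339.1 119.2] [429. 425.]
scene tin_green_mid 0.87 [295.8 117.4] [317. 337.]
scene tin_red_mid 0.96 [165.1 322.3] [ 585. -384.]
scene tin_red_mid 0.33 [343.4 154.1] [544. 269.]
scene cartridge_green_mid 0.57 [116.1 275.7] [ 447. -397.]
scene cartridge_red_mid 0.87 [205.5 265.4] [ 558. -259.]
scene canister_green_mid 0.72 [375.3 135.6] [573. 400.]
scene canister_green_mid 0.72 [282.5 228.6] [603. -75.]
scene canister_red_mid 0.93 [345.3 152.5] [552. 263.]
scene roll_green_mid 0.57 [310.4 144.1] [421. 282.]
scene roll_red_mid 0.62 [170.9 244.2] [ 422. -254.]
tote scene {'bbox': [231.3, 180.7, 335.5, 263.9], 'confidence': 0.82}
tote scene {'position': [283.5, 228.0], 'confidence': 0.68} [571.26349915 -29.13103641   0.        ]
tote scene {'position': [334.9, 119.4], 'confidence': 0.49} [379.4392934  486.55760713   0.        ]
```

The top view shows three green-lid look-alikes. The green tin is at about (78,207), the yellow tin at (107,257) must be left alone, and the red tin is at (408,150). I'll enlarge each to confirm.

```bash
python3 - <<'E'
import cv2, numpy as np
t=cv2.imread("pics/top0.png"); s=cv2.imread("pics/scene0.png")
a=cv2.resize(t[110:290,50:210],None,fx=3.2,fy=3.2,interpolation=cv2.INTER_CUBIC)
cv2.imwrite("pics/cropA.png",a)
b=cv2.resize(t[100:215,200:320],None,fx=5,fy=5,interpolation=cv2.INTER_CUBIC)
cv2.imwrite("pics/cropB.png",b)
c=cv2.resize(s[80:190,270:410],None,fx=5,fy=5,interpolation=cv2.INTER_CUBIC)
cv2.imwrite("pics/cropC.png",c)
E
```

```text
(no output)
```

View pics/cropA.png

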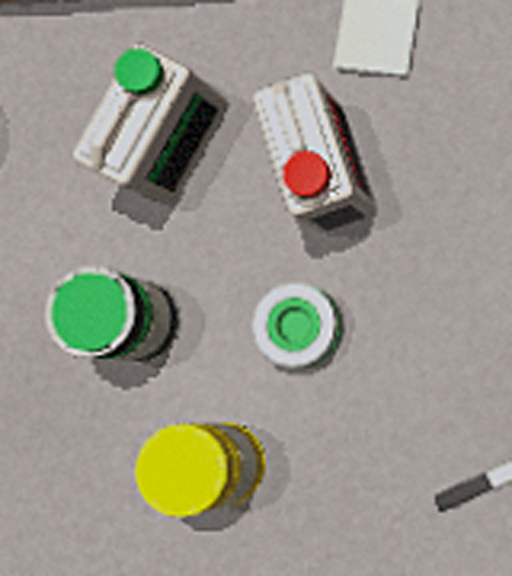

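View pics/cropB.png

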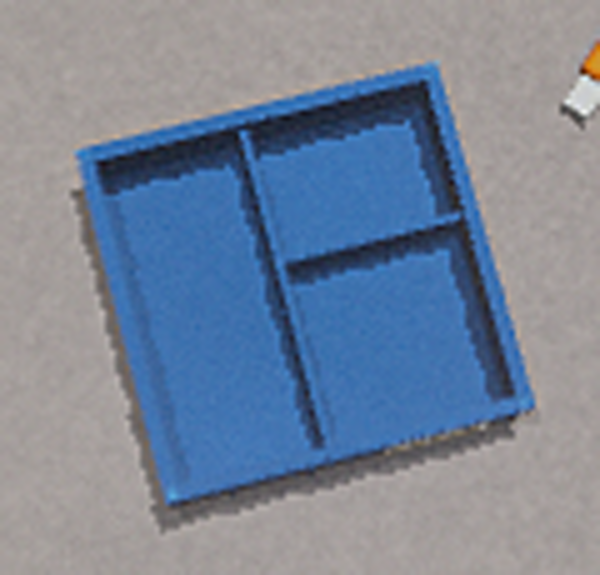

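View pics/cropC.png

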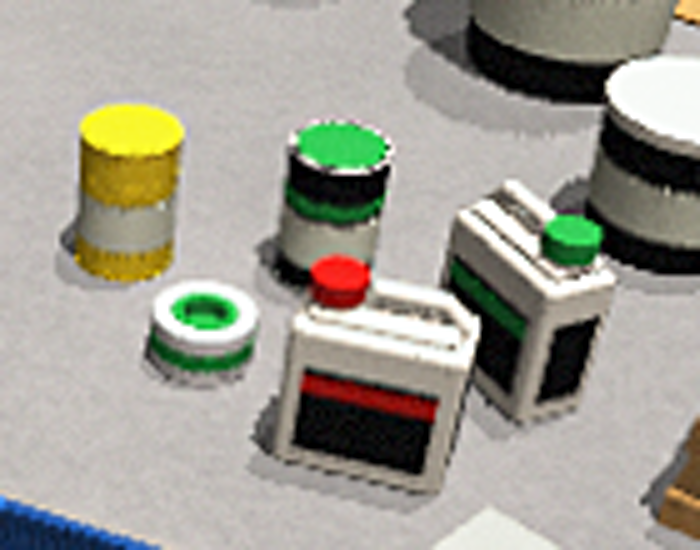

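The crops confirm which things belong to the order:
- **Green tin:** top crop (92,312), with a green lid and a black and white body. The yellow one at (182,470) is the decoy.
- **Green canister:** cap at (138,70).
- **Green roll:** (296,325).
- **Tote:** corners are clear, with the long compartment on the left and the narrow one at upper right.

Next I'll measure poses.

```bash
cat > meas.py <<'E'
from h import *
from scipy.optimize import least_squares
def blob(im,col,px,r=18,mn=15):
    hsv=cv2.cvtColor(im,cv2.COLOR_BGR2HSV)
    if col=='green': m=cv2.inRange(hsv,(45,90,60),(85,255,255))
    elif col=='red': m=cv2.inRange(hsv,(0,120,90),(8,255,255))|cv2.inRange(hsv,(172,120,90),(180,255,255))
    w=np.zeros_like(m); cv2.circle(w,tuple(int(v) for v in px),r,255,-1); m&=w
    n,l,s,c=cv2.connectedComponentsWithStats(m)
    i=1+np.argmax(s[1:,4]); return c[i],s[i]
E
python3 - <<'E'
from meas import *
t=cv2.imread("pics/top0.png");s=cv2.imread("pics/scene0.png")
Ct=cam("top");Cs=cam("scene")
T=dict(tin_g=('green',(78,207),15,96),can_cap=('green',(93,132),12,122),cart_g=('green',(420,204),10,140),roll_g=('green',(142,211),10,36),
 tin_r=('red',(408,150),16,96),roll_r=('red',(353,215),12,36))
for k,(c,p,r,z) in T.items():
    b,st=blob(t,c,p,r); print(k,'top',b.round(1),st,atz(Ct,b,z).round(1))
S=dict(tin_g=('green',(338,109),11,96),can_cap=('green',(384,127),8,122),cart_g=('green',(110,256),12,140),roll_g=('green',(310,142),7,36),)
for k,(c,p,r,z) in S.items():
    b,st=blob(s,c,p,r); print(k,'scene',b.round(1),st,atz(Cs,b,z).round(1))
# tote
pix=np.array([[216,130.6],[287,113],[306.4,182],[233.8,200]])
w=np.array([atz(Ct,p,45)[:2] for p in pix]); print(w.round(1), [np.linalg.norm(w[i]-w[(i+1)%4]).round(1) for i in range(4)])
M=np.array([[-92.5,90],[92.5,90],[92.5,-90],[-92.5,-90]])
def f(q):
    a=q[2];R=np.array([[np.cos(a),-np.sin(a)],[np.sin(a),np.cos(a)]]);return ((M@R.T+q[:2])-w).ravel()
r=least_squares(f,[572,-19,-1.57]);print('tote',r.x[:2],np.degrees(r.x[2]),r.fun.round(1))
# canister top edges
for p in [(109.4,133.4),(89.1,168.7),(74,159),(93,124.5)]: print(atz(Ct,p,98).round(0))
E
```

```text
tin_g top [ 77.4 207. ] [ 66 195  23  25 446] [431.2 405.2  96. ]
can_cap top [ 92.4 131.4] [ 86 125  14  14 150] [604.1 372.  122. ]
cart_g top [420.4 204.2] [412 196  18  18 235] [ 444.7 -379.1  140. ]
roll_g top [141.3 211. ] [134 203  16  17 211] [428.7 271.7  36. ]
tin_r top [409.5 148.9] [399 138  22  23 392] [ 583.6 -379.4   96. ]
roll_r top [353.9 214.4] [347 207  15  16 189] [ 427.1 -254.2   36. ]
tin_g scene [338.  108.7] [329 104  19  10 127] [430.5 404.   96. ]
can_cap scene [384.4 127.5] [379 123  12  10  95] [608.1 362.8 122. ]
cart_g scene [110.  257.9] [ 99 248  23  21 328] [ 461.9 -394.5  140. ]
roll_g scene [310.4 141.9] [304 139  14   7  72] [427.9 269.   36. ]
[[ 632.1   93.2]
 [ 682.2  -85.3]
 [ 505.6 -133.4]
 [ 458.3   45.2]] [np.float64(185.4), np.float64(183.0), np.float64(184.7), np.float64(180.3)]
tote [569.56711986 -20.05884718] -74.6954625252498 [-0.1 -0.3 -1.4 -0.3  1.5  0.3  0.   0.2]
[606. 341.  98.]
[521. 383.  98.]
[544. 421.  98.]
[628. 382.  98.]
```

```bash
cat > plan.py <<'E'
import sys
from h import *
def plan(x,y,z,yaw):
    st=status.sense();R=Rn.from_euler('xyz',st['ee_rot'],degrees=True).as_matrix()
    d=R.T@(np.array([x,y,z])-st['eef_pos'])/100
    dy=(yaw-st['ee_rot'][2]+180)%360-180
    n=max(np.abs(d).max(),abs(dy)/35.8,np.linalg.norm(d)/1.9)
    print('t',round(st['time_s'],2),'pos',st['eef_pos'].round(1),'rpy',st['ee_rot'].round(2),'J',st['joints'].round(0),'F',st['force'].round(1),'w',round(st['gripper_width']*93,1))
    print('shift',d.round(3),'turn',round(-dy/180,4),'calls',round(n,2))
if __name__=='__main__': plan(*map(float,sys.argv[1:5]))
E
cat > mv.txt <<'E'
E
python3 plan.py 574 383 260 -25.5
```

```text
t 1.25 pos [ 139.2 -532.1  218.7] rpy [-180.      0.     14.66] J [-87.  15.  88.  -0.  77. -12.] F [ 0.5 -0.3  0.4] w 92.9
shift [ 6.522 -7.753 -0.413] turn 0.2231 calls 7.75
```

```bash
python3 -m pendant '[[[0.815,-0.97,-0.05],0],[[0.815,-0.97,-0.05],0],[[0.815,-0.97,-0.05],0],[[0.815,-0.97,-0.05],0],[[0.815,-0.97,-0.05],0]]' 1 40; python3 plan.py 574 383 260 -25.5
```

```text
time_s: 1.67
eef_pos: [194.3, -416.1, 224.2]
ee_rot: [179.9, 0.0, 14.8]
force: [-0.3, -0.7, -0.1]
gripper_width: 0.998
t 1.67 pos [ 194.3 -416.1  224.2] rpy [179.94   0.    14.81] J [-79.   5.  99.   0.  76.  -4.] F [-0.3 -0.7 -0.1] w 92.9
shift [ 5.713 -6.755 -0.365] turn 0.224 calls 6.75
```

Works as expected: full shift achieved in one call.

```bash

python3 -m pendant '[[[0.815,-0.965,-0.05],0],[[0.815,-0.965,-0.05],0],[[0.815,-0.965,-0.05],0],[[0.815,-0.965,-0.05],0],[[0.815,-0.965,-0.05],0]]' >/dev/null
python3 -m pendant '[[[0.815,-0.965,-0.05],0],[[0.815,-0.965,-0.05],0],[[0.815,-0.965,-0.05],0],[[0.815,-0.965,-0.05],0],[[0.815,-0.965,-0.05],0]]' >/dev/null
python3 -m pendant '[[[0.815,-0.965,-0.05],0],[[0.815,-0.965,-0.05],0],[[0.815,-0.965,-0.05],0],[[0.815,-0.965,-0.05],0],[[0.815,-0.965,-0.05],0]]'
python3 plan.py 574 383 260 -25.5
```

```text
time_s: 2.92
eef_pos: [358.5, -73.9, 239.4]
ee_rot: [179.7, 0.0, 15.4]
force: [-0.1, 0.0, 0.5]
gripper_width: 0.998
t 2.92 pos [358.5 -73.9 239.4] rpy [179.69   0.    15.42] J [-29.  -6. 108.  -0.  78.  46.] F [-0.1  0.   0.5] w 92.8
shift [ 3.292 -3.831 -0.227] turn 0.2273 calls 3.83
```

```bash

python3 -m pendant '[[[0.815,-0.965,-0.05],0],[[0.815,-0.965,-0.05],0],[[0.815,-0.965,-0.05],0],[[0.815,-0.965,-0.05],0],[[0.815,-0.965,-0.05],0]]' >/dev/null
python3 -m pendant '[[[0.815,-0.965,-0.05],0],[[0.815,-0.965,-0.05],0],[[0.815,-0.965,-0.05],0],[[0.815,-0.965,-0.05],0],[[0.815,-0.965,-0.05],0]]' >/dev/null
python3 -m pendant '[[[0.815,-0.965,-0.05],0],[[0.815,-0.965,-0.05],0],[[0.815,-0.965,-0.05],0],[[0.815,-0.965,-0.05],0],[[0.815,-0.965,-0.05],0]]'
python3 plan.py 574 383 260 -25.5
```

```text
time_s: 4.17
eef_pos: [520.9, 263.9, 250.1]
ee_rot: [179.5, 0.3, 15.4]
force: [-0.0, -0.0, -0.8]
gripper_width: 1.0
t 4.17 pos [520.9 263.9 250.1] rpy [179.5    0.25  15.36] J [16. 18. 80. -0. 83. 91.] F [-0.  -0.  -0.8] w 93.0
shift [ 0.827 -1.006 -0.112] turn 0.227 calls 1.14
```

```bash

python3 -m pendant '[[[0.825,-1,-0.08],0.19],[[0.825,-1,-0.08],0.19],[[0.825,-1,-0.08],0.19],[[0.825,-1,-0.08],0.19],[[0.825,-1,-0.08],0.19]]' >/dev/null
python3 -m pendant '[[[0,0,0],0.037],[[0,0,0],0.037],[[0,0,0],0.037],[[0,0,0],0.037],[[0,0,0],0.037]]'
python3 - <<'E'
from h import *
from plan import plan
plan(574,383,250,-25.5)
im=eyes.snapshot("wrist");C=cam("wrist");cv2.imwrite("pics/w1.png",im)
print(spotter.tip_of("wrist","canister_green_mid"))
c=np.array([574,383.]);a=np.radians(-25.5);u=np.array([np.cos(a),np.sin(a)]);v=np.array([-u[1],u[0]])
for z in(98,):
  q=[np.r_[c+50*i*u+25*j*v,z] for i,j in((-1,-1),(1,-1),(1,1),(-1,1))]
  p=proj(C,np.array(q));print(p.round(0));cv2.polylines(im,[p.astype(int)],1,(0,0,255),1)
cv2.imwrite("pics/w1o.png",im)
E
```

```text
time_s: 5.0
eef_pos: [575.9, 378.2, 256.1]
ee_rot: [179.3, -0.1, -25.9]
force: [0.1, 0.5, 1.1]
gripper_width: 0.996
t 5.0 pos [575.9 378.2 256.1] rpy [ 1.7933e+02 -1.2000e-01 -2.5900e+01] J [ 24.  29.  62.  -1.  90. 140.] F [0.1 0.5 1.1] w 92.7
shift [-0.039 -0.035  0.06 ] turn -0.0022 calls 0.06
[]
[[270. 228.]
 [270. 131.]
 [219. 131.]
 [222. 228.]]
```

View pics/w1o.png

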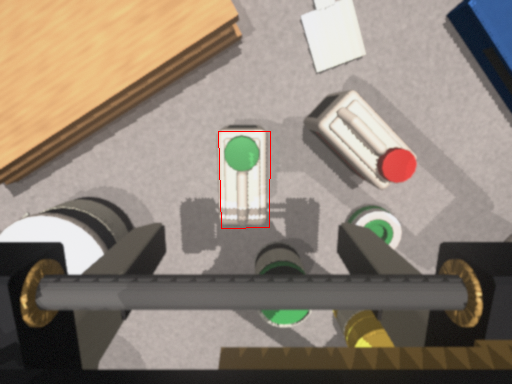

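The box projected from the top-view estimate fits the green canister here (body cols 219-268, rows 127-227, green cap at (241,153)). The red one is at (397,165). Now I'll descend.

```bash

python3 plan.py 576 384 64 -25.5
python3 -m pendant '[[[-0.03,-0.05,0.9],0],[[-0.03,-0.05,0.9],0],[[-0.03,-0.05,0.9],0],[[-0.03,-0.05,0.9],0],[[-0.03,-0.05,0.9],0]]' 1 40
python3 plan.py 576 384 64 -25.5
```

```text
t 5.1 pos [575.7 379.1 255.9] rpy [ 1.7933e+02 -1.1000e-01 -2.5900e+01] J [ 24.  29.  62.  -1.  90. 140.] F [ 0.2 -0.3  0.1] w 92.9
shift [-0.023 -0.068  1.918] turn -0.0022 calls 1.92
time_s: 5.52
eef_pos: [575.3, 384.1, 167.1]
ee_rot: [179.4, -0.1, -25.9]
force: [0.5, 0.3, 0.5]
gripper_width: 1.001
t 5.52 pos [575.3 384.1 167.1] rpy [ 1.7936e+02 -1.5000e-01 -2.5860e+01] J [ 25.  32.  70.  -1.  79. 141.] F [0.5 0.3 0.5] w 93.1
shift [ 0.004 -0.013  1.031] turn -0.002 calls 1.03
```

```bash

python3 -m pendant '[[[0,-0.01,0.4],0],[[0,-0.01,0.8],0],[[0,-0.01,1],0],[[0,-0.01,1],0],[[0,-0.01,1],0]]' 1 40
python3 -m pendant '[[[0,0,0.02],0],[[0,0,0.02],0],[[0,0,0.02],0],[[0,0,0.02],0],[[0,0,0.02],0]]' 0.4 40
python3 -m pendant '[[[0,0,0],0],[[0,0,0],0],[[0,0,0],0],[[0,0,0],0],[[0,0,0],0]]' 0.4 40
python3 plan.py 576 384 64 -25.5
```

```text
time_s: 5.93
eef_pos: [576.7, 384.4, 69.0]
ee_rot: [179.4, -0.2, -25.8]
force: [0.3, 0.5, 0.4]
gripper_width: 0.999
time_s: 6.35
eef_pos: [577.2, 384.6, 68.2]
ee_rot: [179.5, -0.3, -25.8]
force: [-0.5, 0.1, -0.2]
gripper_width: 0.689
time_s: 6.77
eef_pos: [577.6, 384.9, 68.7]
ee_rot: [179.6, -0.3, -25.8]
force: [0.2, 1.7, 2.8]
gripper_width: 0.534
t 6.77 pos [577.6 384.9  68.7] rpy [179.58  -0.32 -25.84] J [ 25.  36.  76.  -1.  68. 141.] F [0.2 1.7 2.8] w 49.7
shift [-0.01   0.015  0.047] turn -0.0019 calls 0.05
```

```bash

python3 -m pendant '[[[0,0,0],0],[[0,0,0],0],[[0,0,0.08],0],[[0,0,0.08],0],[[0,0,0.08],0]]' 0.62 40
python3 -m pendant '[[[0,0,0],0],[[0,0,0],0],[[0,0,0],0],[[0,0,0],0],[[0,0,0],0]]' 0.4 40
python3 plan.py 576 384 64 -25.5
```

```text
time_s: 7.18
eef_pos: [576.7, 384.4, 59.3]
ee_rot: [179.5, -0.2, -25.8]
force: [0.4, -0.2, 0.3]
gripper_width: 0.62
time_s: 7.6
eef_pos: [576.7, 384.5, 59.1]
ee_rot: [179.5, -0.2, -25.8]
force: [1.3, 0.8, -3.3]
gripper_width: 0.538
t 7.6 pos [576.7 384.5  59.1] rpy [179.47  -0.22 -25.85] J [ 25.  37.  77.  -1.  67. 141.] F [ 1.3  0.8 -3.3] w 50.0
shift [-0.004  0.008 -0.049] turn -0.0019 calls 0.05
```

```bash

python3 -m pendant '[[[0,0,-0.2],0],[[0,0,-0.5],0],[[0,0,-0.8],0],[[0,0,-0.8],0],[[0,0,-0.8],0]]' - 40
python3 -m pendant '[[[0,0,-0.3],0],[[0,0,-0.7],0],[[0,0,-0.8],0],[[0,0,-0.8],0],[[0,0,-0.8],0]]' - 40
python3 - <<'E'
from h import *
from plan import plan
plan(556,30,215,15.3)
cv2.imwrite("pics/s2.png",eyes.snapshot("scene"))
E
```

```text
time_s: 8.02
eef_pos: [577.5, 385.5, 140.2]
ee_rot: [179.6, -0.3, -25.8]
force: [0.5, 0.1, -5.8]
gripper_width: 0.539
time_s: 8.43
eef_pos: [576.7, 385.8, 217.7]
ee_rot: [179.5, -0.2, -25.8]
force: [-1.0, -0.5, -6.6]
gripper_width: 0.537
t 8.43 pos [576.7 385.8 217.7] rpy [179.47  -0.25 -25.85] J [ 25.  30.  65.  -1.  85. 141.] F [-1.  -0.5 -6.6] w 49.9
shift [1.365 3.292 0.064] turn -0.2286 calls 3.29
```

View pics/s2.png

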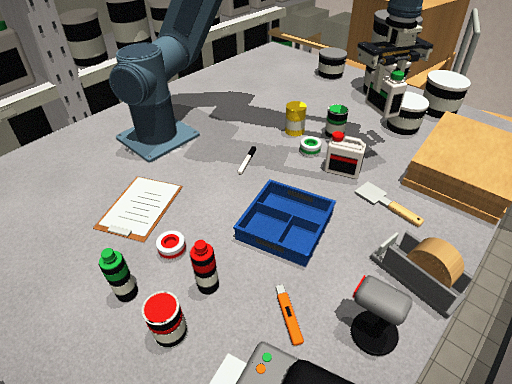

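The green canister is held upright at (395,90) and everything else is unmoved. Now I'll carry it to the tote.

```bash

python3 -m pendant '[[[0.1,0.2,0],0],[[0.2,0.5,0],0],[[0.34,0.8,0],0],[[0.34,0.82,0],0],[[0.34,0.82,0],0]]' >/dev/null
python3 -m pendant '[[[0.17,0.41,0],0],[[0.34,0.82,0],0],[[0.34,0.82,0],0],[[0.34,0.82,0],0],[[0.34,0.82,0],0]]' >/dev/null
python3 -m pendant '[[[0.17,0.41,0],0],[[0.34,0.82,0],0],[[0.34,0.82,0],0],[[0.34,0.82,0],0],[[0.34,0.82,0],0]]' 
python3 plan.py 556 30 215 15.3
```

```text
time_s: 9.73
eef_pos: [558.3, 118.9, 214.8]
ee_rot: [179.2, 0.3, -26.1]
force: [-0.3, -0.1, -6.1]
gripper_width: 0.539
t 9.73 pos [558.3 118.9 214.8] rpy [179.16   0.26 -26.09] J [  1.  18.  85.  -1.  78. 117.] F [-0.3 -0.1 -6.1] w 50.1
shift [0.37  0.809 0.009] turn -0.2299 calls 1.16
```

```bash

python3 -m pendant '[[[0.2,0.4,0],-0.04],[[0.37,0.81,0],-0.08],[[0.37,0.81,0],-0.12],[[0.37,0.81,0],-0.16],[[0.37,0.81,0],-0.19]]' >/dev/null
python3 -m pendant '[[[0,0,0],-0.04],[[0,0,0],-0.04],[[0,0,0],-0.04],[[0,0,0],-0.04],[[0,0,0],-0.04]]' 
python3 - <<'E'
from h import *
from plan import plan
plan(556,30,70,15.3)
cv2.imwrite("pics/s3.png",eyes.snapshot("scene"));cv2.imwrite("pics/w3.png",eyes.snapshot("wrist"))
E
```

```text
time_s: 10.57
eef_pos: [556.5, 31.9, 215.5]
ee_rot: [179.6, 0.7, 15.6]
force: [-0.7, -0.8, -5.1]
gripper_width: 0.536
t 10.57 pos [556.5  31.9 215.5] rpy [179.62   0.75  15.61] J [-8. 16. 87. -1. 78. 67.] F [-0.7 -0.8 -5.1] w 49.9
shift [0.009 0.007 1.455] turn 0.0017 calls 1.45
```

View pics/w3.png

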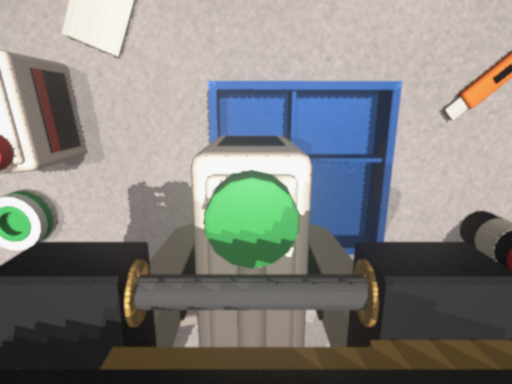

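The wrist view shows the tote's far rim corners at about (209,82) and (401,82), square to the gripper. I'll check the tote fit numerically.

```bash
python3 - <<'E'
from h import *
C=cam("wrist")
a,b=atz(C,(209,82),45),atz(C,(401,82),45);print(a.round(1),b.round(1),np.linalg.norm(a-b))
t=np.radians(-74.7);R=np.array([[np.cos(t),-np.sin(t)],[np.sin(t),np.cos(t)]])
for q in((-92.5,90),(92.5,90)): print((R@q+[569.6,-20.1]).round(1))
E
```

```text
[632.4  93.4  45. ] [682.7 -86.9  45. ] 187.20246507535907
[632.   92.9]
[680.8 -85.6]
```

```bash

python3 -m pendant '[[[0.01,0.01,0.35],0],[[0.01,0.01,0.7],0],[[0.01,0.01,0.9],0],[[0.01,0.01,0.9],0],[[0.01,0.01,0.9],0]]' >/dev/null
python3 -m pendant '[[[0,0,0.2],0],[[0,0,0.35],0],[[0,0,0.47],0],[[0,0,0.47],0],[[0,0,0.47],0]]' 
python3 plan.py 556 30 64 15.3
```

```text
time_s: 11.5
eef_pos: [556.7, 29.4, 79.6]
ee_rot: [179.6, 0.8, 15.6]
force: [0.6, -1.0, -4.6]
gripper_width: 0.535
t 11.5 pos [556.7  29.4  79.6] rpy [179.62   0.75  15.57] J [-8. 23. 97. -1. 60. 67.] F [ 0.6 -1.  -4.6] w 49.8
shift [-0.003 -0.009  0.156] turn 0.0015 calls 0.16
```

```bash

python3 -m pendant '[[[0,0,0.05],0],[[0,0,0.1],0],[[0,0,0.14],0],[[0,0,0.14],0],[[0,0,0.14],0]]' 
python3 -m pendant '[[[0,0,0.03],0],[[0,0,0.03],0],[[0,0,0.03],0],[[0,0,0.03],0],[[0,0,0.03],0]]' 
```

```text
time_s: 11.92
eef_pos: [556.4, 29.2, 65.4]
ee_rot: [179.6, 0.8, 15.6]
force: [-0.0, -0.3, -5.6]
gripper_width: 0.537
time_s: 12.33
eef_pos: [556.4, 29.0, 64.1]
ee_rot: [179.6, 0.7, 15.6]
force: [-4.9, -1.3, 7.1]
gripper_width: 0.535
```

Contact with the floor. I'll release and retreat.

```bash

python3 -m pendant '[[[0,0,0],0],[[0,0,0],0],[[0,0,0],0],[[0,0,0],0],[[0,0,0],0]]' 0.72 40
python3 -m pendant '[[[0,0,-0.2],0],[[0,0,-0.5],0],[[0,0,-0.95],0],[[0,0,-0.95],0],[[0,0,-0.95],0]]'
python3 -m pendant '[[[0,0,-0.3],0],[[0,0,-0.3],0],[[0,0,-0.3],0],[[0,0,-0.3],0],[[0,0,-0.3],0]]' 1 40
python3 plan.py 431 405 195 15.3
```

```text
time_s: 12.75
eef_pos: [556.7, 29.0, 64.3]
ee_rot: [179.6, 0.7, 15.6]
force: [0.1, -1.2, 0.1]
gripper_width: 0.72
time_s: 13.17
eef_pos: [559.9, 29.7, 162.4]
ee_rot: [179.4, 0.3, 15.6]
force: [0.1, 0.2, -0.1]
gripper_width: 0.724
time_s: 13.58
eef_pos: [559.0, 30.2, 190.5]
ee_rot: [179.5, 0.5, 15.6]
force: [-0.3, -0.4, 0.0]
gripper_width: 0.987
t 13.58 pos [559.   30.2 190.5] rpy [179.49   0.52  15.59] J [-8. 17. 89. -1. 74. 67.] F [-0.3 -0.4  0. ] w 91.8
shift [-0.226 -3.953 -0.078] turn 0.0016 calls 3.95
```

```bash

python3 -m pendant '[[[-0.06,-0.98,-0.02],0],[[-0.06,-0.98,-0.02],0],[[-0.06,-0.98,-0.02],0],[[-0.06,-0.98,-0.02],0],[[-0.06,-0.98,-0.02],0]]' 1 40 >/dev/null
python3 -m pendant '[[[-0.06,-0.98,-0.02],0],[[-0.06,-0.98,-0.02],0],[[-0.06,-0.98,-0.02],0],[[-0.06,-0.98,-0.02],0],[[-0.06,-0.98,-0.02],0]]' >/dev/null
python3 -m pendant '[[[-0.06,-0.98,-0.02],0],[[-0.06,-0.98,-0.02],0],[[-0.06,-0.98,-0.02],0],[[-0.06,-0.98,-0.02],0],[[-0.06,-0.98,-0.02],0]]'
python3 -m pendant '[[[-0.06,-0.7,-0.02],0],[[-0.06,-0.7,-0.02],0],[[-0.06,-0.7,-0.02],0],[[-0.06,-0.7,-0.02],0],[[-0.06,-0.7,-0.02],0]]'
python3 - <<'E'
from meas import *
from plan import plan
plan(431,405,195,15.3)
for n in("wrist","scene","top"):cv2.imwrite(f"pics/{n}4.png",eyes.snapshot(n))
C=cam("wrist");print(spotter.tip_of("wrist","tin_green_mid"),proj(C,[[431,405,96]]))
E
```

```text
time_s: 14.83
eef_pos: [462.4, 307.3, 191.9]
ee_rot: [179.4, 0.7, 15.8]
force: [0.4, 0.0, 0.0]
gripper_width: 1.001
time_s: 15.25
eef_pos: [438.8, 371.1, 192.9]
ee_rot: [179.3, 0.7, 15.7]
force: [0.2, -0.6, 0.2]
gripper_width: 1.003
t 15.25 pos [438.8 371.1 192.9] rpy [179.3    0.71  15.7 ] J [ 29.  19.  86.  -1.  76. 104.] F [ 0.2 -0.6  0.2] w 93.2
shift [ 0.017 -0.347 -0.025] turn 0.0022 calls 0.35
[] [[207.60015153 188.72478497]]
```

View pics/wrist4.png

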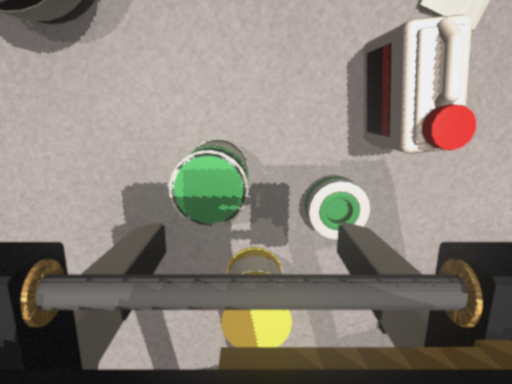

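View pics/scene4.png

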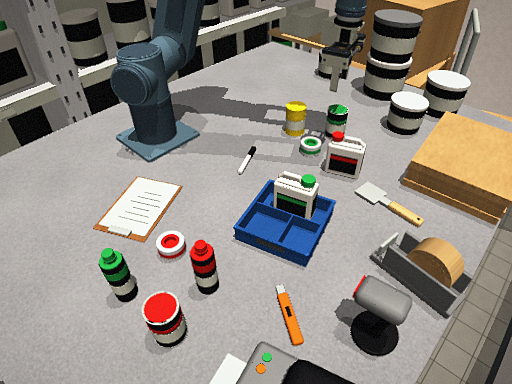

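The canister stands in the long compartment at scene (297,195). The green lid is at wrist (209,188) where predicted, and the yellow decoy is behind at (255,325). Now I'll descend on the green tin.

```bash

python3 -m pendant '[[[0.015,-0.34,0],0],[[0.015,-0.34,0.1],0],[[0.015,-0.34,0.4],0],[[0.015,-0.34,0.7],0],[[0.015,-0.34,0.7],0]]' 1 40
python3 plan.py 431 404.5 56 15.3
```

```text
time_s: 15.87
eef_pos: [426.9, 401.0, 117.0]
ee_rot: [179.2, 1.3, 15.7]
force: [-1.7, -1.2, -1.9]
gripper_width: 1.0
t 15.87 pos [426.9 401.  117. ] rpy [179.16   1.27  15.65] J [ 33.  24.  89.  -0.  68. 107.] F [-1.7 -1.2 -1.9] w 93.0
shift [ 0.063 -0.032  0.609] turn 0.002 calls 0.61
```

```bash

python3 -m pendant '[[[0.06,-0.03,0.2],0],[[0.06,-0.03,0.4],0],[[0.06,-0.03,0.57],0],[[0.06,-0.03,0.57],0],[[0.06,-0.03,0.57],0]]'
python3 plan.py 431 404.5 56 15.3
```

```text
time_s: 16.28
eef_pos: [430.9, 403.8, 60.2]
ee_rot: [179.1, 1.3, 15.6]
force: [0.7, 0.5, 0.3]
gripper_width: 0.999
t 16.28 pos [430.9 403.8  60.2] rpy [179.14   1.34  15.62] J [ 33.  28.  92.  -0.  61. 107.] F [0.7 0.5 0.3] w 92.9
shift [ 0.003 -0.007  0.042] turn 0.0018 calls 0.04
```

```bash

python3 -m pendant '[[[0,0,0.03],0],[[0,0,0.03],0],[[0,0,0.03],0],[[0,0,0.03],0],[[0,0,0.03],0]]' 0.6 40
python3 -m pendant '[[[0,0,0],0],[[0,0,0],0],[[0,0,0],0],[[0,0,0],0],[[0,0,0],0]]' 0.6 40
python3 plan.py 431 404.5 56 15.3
python3 -m pendant '[[[0,0,-0.2],0],[[0,0,-0.5],0],[[0,0,-0.8],0],[[0,0,-0.8],0],[[0,0,-0.8],0]]'
```

```text
time_s: 16.7
eef_pos: [431.3, 404.0, 58.1]
ee_rot: [179.2, 1.3, 15.6]
force: [0.5, 1.3, 3.2]
gripper_width: 0.696
time_s: 17.12
eef_pos: [431.2, 404.0, 58.1]
ee_rot: [179.2, 1.3, 15.6]
force: [-0.0, -0.3, 0.2]
gripper_width: 0.694
t 17.12 pos [431.2 404.   58.1] rpy [179.16   1.27  15.63] J [ 33.  28.  92.  -0.  61. 107.] F [-0.  -0.3  0.2] w 64.5
shift [-0.    -0.005  0.021] turn 0.0018 calls 0.02
time_s: 17.53
eef_pos: [433.6, 406.3, 139.4]
ee_rot: [179.2, 1.1, 15.6]
force: [0.4, 0.1, -2.8]
gripper_width: 0.691
```

```bash

python3 -m pendant '[[[0,0,-0.3],0],[[0,0,-0.68],0],[[0,0,-0.68],0],[[0,0,-0.68],0],[[0,0,-0.68],0]]'
python3 plan.py 545.5 -71.5 205 15.3
```

```text
time_s: 17.95
eef_pos: [433.5, 406.8, 205.1]
ee_rot: [179.2, 1.3, 15.6]
force: [0.3, -1.1, -3.4]
gripper_width: 0.697
t 17.95 pos [433.5 406.8 205.1] rpy [179.16   1.26  15.64] J [ 33.  21.  81.  -0.  79. 107.] F [ 0.3 -1.1 -3.4] w 64.9
shift [-0.21   4.907  0.078] turn 0.0019 calls 4.91
```

```bash

python3 -m pendant '[[[-0.02,0.3,0.01],0],[[-0.03,0.65,0.01],0],[[-0.04,0.98,0.01],0],[[-0.04,0.98,0.01],0],[[-0.04,0.98,0.01],0]]' >/dev/null
python3 -m pendant '[[[-0.02,0.4,0.01],0],[[-0.04,0.8,0.01],0],[[-0.04,0.98,0.01],0],[[-0.04,0.98,0.01],0],[[-0.04,0.98,0.01],0]]' >/dev/null
python3 -m pendant '[[[-0.02,0.4,0.01],0],[[-0.04,0.8,0.01],0],[[-0.04,0.98,0.01],0],[[-0.04,0.98,0.01],0],[[-0.04,0.98,0.01],0]]'
python3 -m pendant '[[[-0.02,0.4,0.01],0],[[-0.04,0.8,0.01],0],[[-0.04,0.98,0.01],0],[[-0.04,0.98,0.01],0],[[-0.04,0.98,0.01],0]]'
python3 plan.py 545.5 -71.5 205 15.3
```

```text
time_s: 19.2
eef_pos: [498.7, 119.4, 202.1]
ee_rot: [179.3, 1.7, 15.3]
force: [-0.4, 0.6, -2.8]
gripper_width: 0.693
time_s: 19.62
eef_pos: [520.6, 25.2, 201.9]
ee_rot: [179.4, 1.8, 15.3]
force: [1.0, 0.4, -3.4]
gripper_width: 0.693
t 19.62 pos [520.6  25.2 201.9] rpy [179.37   1.78  15.32] J [-9. 14. 92. -1. 76. 66.] F [ 1.   0.4 -3.4] w 64.5
shift [-0.017  0.998 -0.02 ] turn 0.0001 calls 1.0
```

```bash

python3 -m pendant '[[[-0.01,0.4,0],0],[[-0.02,0.8,0],0],[[-0.02,1,0],0],[[-0.02,1,0],0],[[-0.02,1,0],0]]'
python3 -m pendant '[[[0,0,0],0],[[0,0,0.3],0],[[0,0,0.6],0],[[0,0,0.8],0],[[0,0,0.8],0]]'
python3 plan.py 545.5 -71.5 70 15.3
```

```text
time_s: 20.03
eef_pos: [545.2, -70.1, 202.5]
ee_rot: [179.5, 1.8, 15.3]
force: [-0.2, 0.6, -3.1]
gripper_width: 0.692
time_s: 20.45
eef_pos: [539.1, -67.9, 118.2]
ee_rot: [179.8, 2.2, 15.5]
force: [-0.8, 0.0, -4.0]
gripper_width: 0.692
t 20.45 pos [539.1 -67.9 118.2] rpy [179.81   2.24  15.48] J [-18.  20.  95.  -2.  66.  57.] F [-0.8  0.  -4. ] w 64.3
shift [0.071 0.05  0.48 ] turn 0.001 calls 0.48
```

```bash

python3 -m pendant '[[[0.07,0.05,0.1],0],[[0.07,0.05,0.3],0],[[0.07,0.05,0.46],0],[[0.07,0.05,0.46],0],[[0.07,0.05,0.46],0]]'
python3 plan.py 545.5 -71.5 63 15.3
python3 -c "
from h import *
cv2.imwrite('pics/s5.png',cv2.resize(eyes.snapshot('scene')[150:280,200:360],None,fx=4,fy=4,interpolation=2))"
```

```text
time_s: 20.87
eef_pos: [545.5, -70.2, 72.6]
ee_rot: [179.9, 2.3, 15.6]
force: [0.4, 0.6, -2.7]
gripper_width: 0.694
t 20.87 pos [545.5 -70.2  72.6] rpy [179.85   2.26  15.56] J [-18.  24.  97.  -2.  61.  57.] F [ 0.4  0.6 -2.7] w 64.6
shift [0.    0.012 0.096] turn 0.0014 calls 0.1
```

View pics/s5.png

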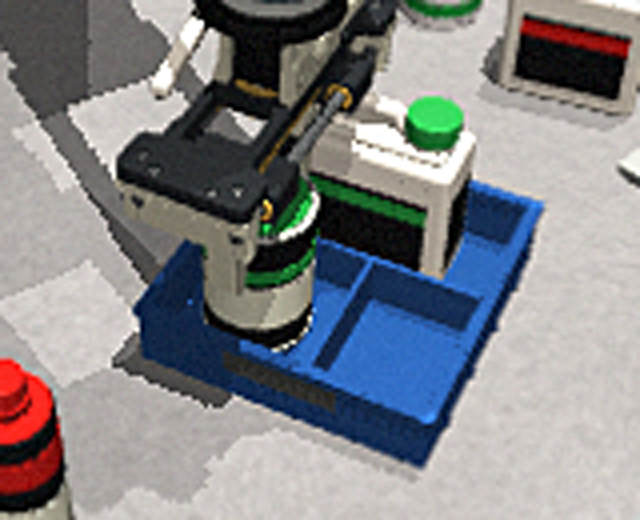

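The tin hangs inside the wide compartment, and the canister is upright behind it. I'll lower the last 10 mm.

```bash

python3 -m pendant '[[[0,0.01,0.03],0],[[0,0.01,0.05],0],[[0,0.01,0.07],0],[[0,0.01,0.07],0],[[0,0.01,0.07],0]]'
python3 -m pendant '[[[0,0,0.02],0],[[0,0,0.04],0],[[0,0,0.04],0],[[0,0,0.04],0],[[0,0,0.04],0]]'
```

```text
time_s: 21.33
eef_pos: [546.3, -71.8, 66.6]
ee_rot: [179.8, 2.2, 15.5]
force: [0.2, -0.3, -3.3]
gripper_width: 0.693
time_s: 21.75
eef_pos: [546.3, -71.9, 63.4]
ee_rot: [179.8, 2.1, 15.5]
force: [-1.6, 1.3, 5.7]
gripper_width: 0.696
```

```bash

python3 -m pendant '[[[0,0,0],0],[[0,0,0],0],[[0,0,0],0],[[0,0,0],0],[[0,0,0],0]]' 0.83 40
python3 -m pendant '[[[0,0,-0.2],0],[[0,0,-0.5],0],[[0,0,-0.9],0],[[0,0,-0.9],0],[[0,0,-0.9],0]]'
python3 -m pendant '[[[0,0,-0.5],0],[[0,0,-0.5],0],[[0,0,-0.5],0],[[0,0,-0.5],0],[[0,0,-0.5],0]]' 1 40
python3 plan.py 446 -385 230 15.3
```

```text
time_s: 22.17
eef_pos: [546.4, -72.0, 63.3]
ee_rot: [179.8, 2.1, 15.5]
force: [-0.6, -0.0, 0.1]
gripper_width: 0.829
time_s: 22.58
eef_pos: [551.4, -71.3, 155.7]
ee_rot: [179.6, 1.8, 15.5]
force: [0.7, 0.6, -0.7]
gripper_width: 0.833
time_s: 23.0
eef_pos: [551.8, -70.2, 203.7]
ee_rot: [179.7, 2.0, 15.5]
force: [-0.2, 1.0, 0.0]
gripper_width: 1.001
t 23.0 pos [551.8 -70.2 203.7] rpy [179.66   1.99  15.53] J [-18.  17.  87.  -1.  77.  57.] F [-0.2  1.   0. ] w 93.1
shift [-1.871  2.751 -0.182] turn 0.0013 calls 2.75
```

```bash

python3 -m pendant '[[[-0.62,0.9,-0.06],0],[[-0.62,0.9,-0.06],0],[[-0.62,0.9,-0.06],0],[[-0.62,0.9,-0.06],0],[[-0.62,0.9,-0.06],0]]' >/dev/null
python3 -m pendant '[[[-0.62,0.9,-0.06],0],[[-0.62,0.9,-0.06],0],[[-0.62,0.9,-0.06],0],[[-0.62,0.9,-0.06],0],[[-0.62,0.9,-0.06],0]]' >/dev/null
python3 -m pendant '[[[-0.62,0.5,-0.06],0],[[-0.62,0.5,-0.06],0],[[-0.62,0.5,-0.06],0],[[-0.62,0.5,-0.06],0],[[-0.62,0.5,-0.06],0]]'
python3 -m pendant '[[[0,0,0],0],[[0,0,0],0],[[0,0,0],0],[[0,0,0],0],[[0,0,0],0]]'
python3 - <<'E'
from meas import *
from plan import plan
plan(446,-385,230,15.3)
for n in("wrist","top"):cv2.imwrite(f"pics/{n}6.png",eyes.snapshot(n))
C=cam("wrist");print(spotter.tip_of("wrist","cartridge_green_mid"),proj(C,[[446,-385,140]]))
E
```

```text
time_s: 24.25
eef_pos: [433.6, -339.5, 225.7]
ee_rot: [-180.0, 2.1, 15.3]
force: [0.6, 0.1, -0.7]
gripper_width: 1.002
time_s: 24.67
eef_pos: [434.0, -339.0, 225.6]
ee_rot: [-180.0, 2.1, 15.4]
force: [0.2, -0.0, -0.4]
gripper_width: 0.999
t 24.67 pos [ 434.  -339.   225.6] rpy [-179.95    2.12   15.37] J [-48.  16.  86.  -2.  79.  27.] F [ 0.2 -0.  -0.4] w 92.9
shift [-0.008  0.475 -0.044] turn 0.0004 calls 0.48
[{'position': [306.0, 174.8], 'confidence': 0.81}] [[310.43172913 192.03076749]]
```

View pics/wrist6.png

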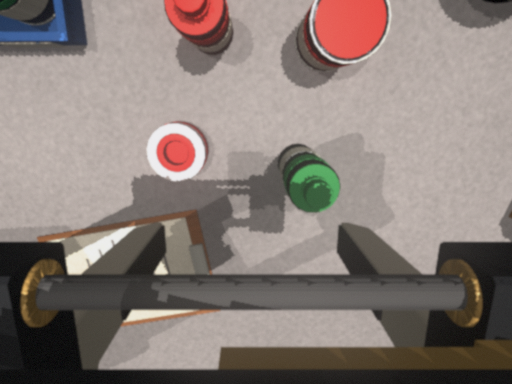

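View pics/top6.png

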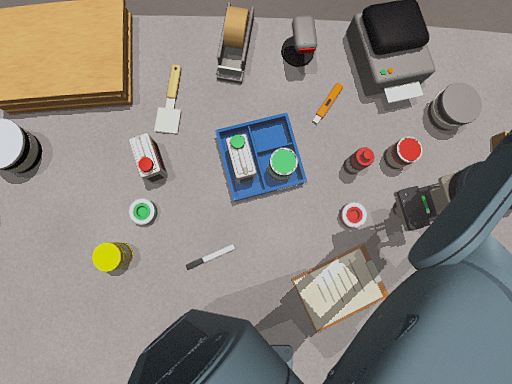

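The wrist view shows the green cartridge with its cap at about (319,194), with the red twin at (197,12), the red tin at (348,22) and the red roll at (177,152). In the top view the canister and tin sit in the right compartments.

```bash
python3 - <<'E'
from h import *
C=cam("wrist")
print(atz(C,(319.5,194),140),atz(C,(306,174.8),70),atz(C,(312,185),116))
im=cv2.imread("pics/wrist6.png")
for z,r in((140,11.5),(116,23),(0,23)):
  p=atz(C,(319.5,194),140)[:2]
  q=[[p[0]+r*np.cos(a),p[1]+r*np.sin(a),z] for a in np.linspace(0,6.28,40)]
  cv2.polylines(im,[proj(C,np.array(q)).astype(int)],1,(255,0,255),1)
cv2.imwrite("pics/w6o.png",cv2.resize(im[110:240,230:390],None,fx=4,fy=4,interpolation=2))
E
```

```text
[ 446.26521779 -392.58065981  140.        ] [ 445.36047616 -393.45281011   70.        ] [ 446.64983946 -390.69611768  116.        ]
```

View pics/w6o.png

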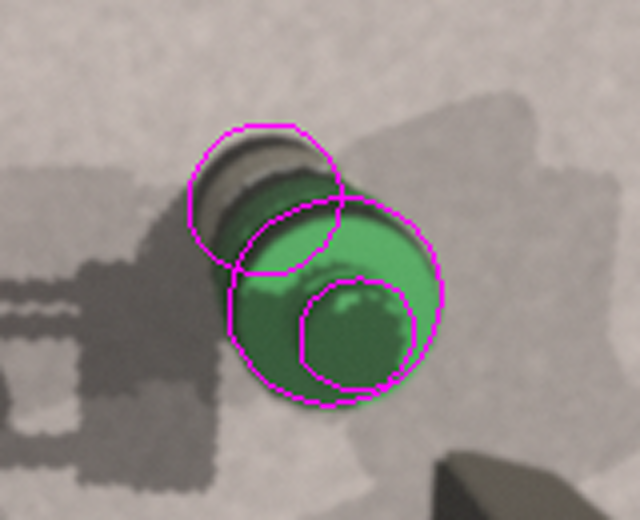

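The model overlay fits, so the cartridge axis is at about (446,-392).

```bash

python3 plan.py 446 -392 67 15.3
python3 -m pendant '[[[-0.05,0.54,0],0],[[-0.05,0.54,0],0],[[-0.05,0.54,0.2],0],[[-0.05,0.54,0.5],0],[[-0.05,0.54,0.5],0]]' 1 40
python3 plan.py 446 -392 67 15.3
```

```text
t 24.82 pos [ 433.7 -339.4  225.7] rpy [-179.96    2.13   15.33] J [-48.  16.  86.  -2.  79.  27.] F [ 0.5 -0.1  0.6] w 93.2
shift [0.038 0.541 1.586] turn 0.0002 calls 1.59
time_s: 25.23
eef_pos: [439.0, -391.4, 170.5]
ee_rot: [-179.5, 2.3, 15.3]
force: [-0.6, 1.0, -1.1]
gripper_width: 0.999
t 25.23 pos [ 439.  -391.4  170.5] rpy [-179.46    2.34   15.28] J [-51.  22.  85.  -2.  75.  24.] F [-0.6  1.  -1.1] w 92.9
shift [0.108 0.034 1.031] turn -0.0001 calls 1.03
```

```bash

python3 -m pendant '[[[0.1,0.03,0.2],0],[[0.1,0.03,0.5],0],[[0.1,0.03,0.8],0],[[0.1,0.03,0.85],0],[[0.1,0.03,0.85],0]]' 1 40
python3 plan.py 446 -392 67 15.3
```

```text
time_s: 25.65
eef_pos: [445.0, -390.8, 84.0]
ee_rot: [-179.2, 2.4, 15.3]
force: [-0.4, -0.1, 0.3]
gripper_width: 1.0
t 25.65 pos [ 445.  -390.8   84. ] rpy [-179.24    2.44   15.27] J [-51.  27.  90.  -2.  65.  25.] F [-0.4 -0.1  0.3] w 93.0
shift [0.013 0.017 0.17 ] turn -0.0001 calls 0.17
```

```bash

python3 -m pendant '[[[0.01,0.01,0.1],0],[[0.01,0.01,0.14],0],[[0.01,0.01,0.14],0],[[0.01,0.01,0.14],0],[[0.01,0.01,0.14],0]]' 1 40
python3 -m pendant '[[[0,0,0],0],[[0,0,0],0],[[0,0,0],0],[[0,0,0],0],[[0,0,0],0]]' 0.35 40 
python3 -m pendant '[[[0,0,0],0],[[0,0,0],0],[[0,0,0],0],[[0,0,0],0],[[0,0,0],0]]' 0.35 40 
python3 plan.py 446 -392 67 15.3
```

```text
time_s: 26.07
eef_pos: [446.1, -391.9, 71.0]
ee_rot: [-179.3, 2.4, 15.3]
force: [0.2, 0.1, -0.0]
gripper_width: 0.999
time_s: 26.48
eef_pos: [446.1, -391.9, 71.1]
ee_rot: [-179.3, 2.4, 15.3]
force: [0.1, -0.2, 0.4]
gripper_width: 0.689
time_s: 26.9
eef_pos: [446.1, -392.0, 71.1]
ee_rot: [-179.3, 2.4, 15.3]
force: [0.3, 0.6, 0.6]
gripper_width: 0.491
t 26.9 pos [ 446.1 -392.    71.1] rpy [-179.33    2.4    15.27] J [-51.  28.  91.  -2.  63.  25.] F [0.3 0.6 0.6] w 45.6
shift [0.001 0.001 0.041] turn -0.0002 calls 0.04
```

```bash

python3 -m pendant '[[[0,0,-0.2],0],[[0,0,-0.5],0],[[0,0,-0.8],0],[[0,0,-0.8],0],[[0,0,-0.8],0]]'
python3 -m pendant '[[[0,0,-0.3],0],[[0,0,-0.7],0],[[0,0,-0.8],0],[[0,0,-0.8],0],[[0,0,-0.8],0]]'
python3 plan.py 629 -48.5 230 15.3
```

```text
time_s: 27.32
eef_pos: [450.3, -392.8, 152.4]
ee_rot: [-179.5, 2.3, 15.3]
force: [0.0, -0.3, -2.5]
gripper_width: 0.492
time_s: 27.73
eef_pos: [453.1, -392.1, 230.6]
ee_rot: [-179.4, 2.4, 15.3]
force: [-0.2, 0.2, -3.1]
gripper_width: 0.492
t 27.73 pos [ 453.1 -392.1  230.6] rpy [-179.41    2.36   15.28] J [-50.  21.  78.  -2.  83.  25.] F [-0.2  0.2 -3.1] w 45.7
shift [ 2.6   -2.852 -0.072] turn -0.0001 calls 2.85
```

```bash

python3 -m pendant '[[[0.3,-0.3,-0.02],0],[[0.5,-0.6,-0.02],0],[[0.86,-0.94,-0.02],0],[[0.86,-0.94,-0.02],0],[[0.86,-0.94,-0.02],0]]' >/dev/null
python3 -m pendant '[[[0.3,-0.4,-0.02],0],[[0.6,-0.7,-0.02],0],[[0.86,-0.94,-0.02],0],[[0.86,-0.94,-0.02],0],[[0.86,-0.94,-0.02],0]]' 
python3 plan.py 629 -48.5 230 15.3
```

```text
time_s: 28.57
eef_pos: [569.0, -159.8, 224.0]
ee_rot: [-179.0, 2.7, 15.7]
force: [-0.4, -0.6, -2.4]
gripper_width: 0.49
t 28.57 pos [ 569.  -159.8  224. ] rpy [-178.98    2.68   15.72] J [-26.  21.  79.  -1.  83.  49.] F [-0.4 -0.6 -2.4] w 45.6
shift [ 0.875 -0.91  -0.084] turn 0.0023 calls 0.91
```

```bash

python3 -m pendant '[[[0.3,-0.4,-0.03],0],[[0.6,-0.7,-0.06],0],[[0.87,-0.91,-0.08],0],[[0.87,-0.91,-0.08],0],[[0.87,-0.91,-0.08],0]]' 
python3 plan.py 629 -48.5 120 15.3
```

```text
time_s: 28.98
eef_pos: [628.5, -48.8, 227.9]
ee_rot: [-179.0, 2.8, 15.8]
force: [0.2, -1.1, -2.3]
gripper_width: 0.489
t 28.98 pos [628.5 -48.8 227.9] rpy [-178.96    2.81   15.83] J [-14.  25.  72.  -1.  86.  60.] F [ 0.2 -1.1 -2.3] w 45.5
shift [0.058 0.018 1.077] turn 0.0029 calls 1.08
```

```bash

python3 -m pendant '[[[0.05,0.02,0.2],0],[[0.05,0.02,0.5],0],[[0.05,0.02,0.8],0],[[0.05,0.02,1],0],[[0.05,0.02,1],0]]' 
python3 plan.py 629 -48.5 86 15.3
python3 -c "
from h import *
cv2.imwrite('pics/s7.png',cv2.resize(eyes.snapshot('scene')[130:270,200:360],None,fx=4,fy=4,interpolation=2))"
```

```text
time_s: 29.4
eef_pos: [623.7, -51.4, 121.6]
ee_rot: [-178.7, 3.4, 15.7]
force: [-0.3, -0.5, -3.3]
gripper_width: 0.491
t 29.4 pos [623.7 -51.4 121.6] rpy [-178.7     3.42   15.68] J [-15.  29.  81.  -1.  74.  60.] F [-0.3 -0.5 -3.3] w 45.6
shift [ 0.08  -0.005  0.352] turn 0.0021 calls 0.35
```

View pics/s7.png

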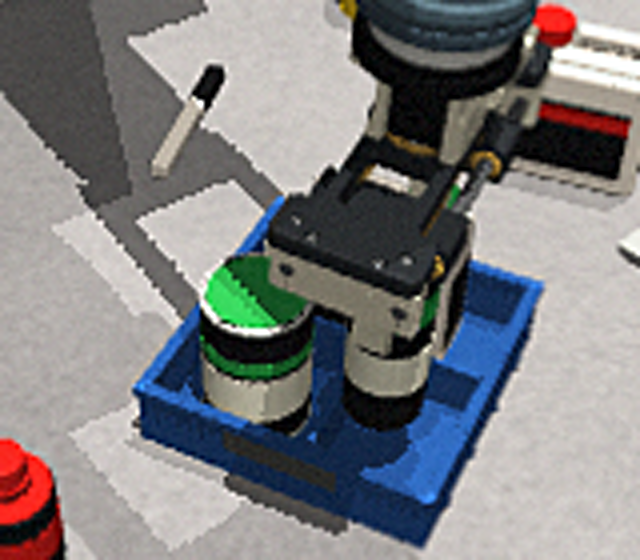

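The cartridge is over the narrow compartment, clear of the tin. I'll lower it.

```bash

python3 -m pendant '[[[0.08,0,0.1],0],[[0.08,0,0.25],0],[[0.08,0,0.35],0],[[0.08,0,0.35],0],[[0.08,0,0.35],0]]' 
python3 -m pendant '[[[0,0,0.03],0],[[0,0,0.06],0],[[0,0,0.07],0],[[0,0,0.07],0],[[0,0,0.07],0]]' 
python3 plan.py 629 -48.5 76 15.3
```

```text
time_s: 29.87
eef_pos: [631.3, -49.5, 89.3]
ee_rot: [-178.8, 3.2, 15.7]
force: [-0.4, -0.4, -2.0]
gripper_width: 0.495
time_s: 30.28
eef_pos: [630.9, -49.4, 82.5]
ee_rot: [-178.8, 3.2, 15.7]
force: [0.2, 0.5, -2.3]
gripper_width: 0.493
t 30.28 pos [630.9 -49.4  82.5] rpy [-178.82    3.2    15.68] J [-14.  32.  82.  -1.  69.  60.] F [ 0.2  0.5 -2.3] w 45.9
shift [-0.013 -0.012  0.066] turn 0.0021 calls 0.07
```

```bash

python3 -m pendant '[[[0,0,0.03],0],[[0,0,0.05],0],[[0,0,0.06],0],[[0,0,0.06],0],[[0,0,0.06],0]]' 
python3 -m pendant '[[[0,0,0.02],0],[[0,0,0.03],0],[[0,0,0.03],0],[[0,0,0.03],0],[[0,0,0.03],0]]' 
```

```text
time_s: 30.7
eef_pos: [630.5, -49.3, 76.4]
ee_rot: [-178.8, 3.2, 15.7]
force: [-0.0, 0.1, -1.9]
gripper_width: 0.491
time_s: 31.12
eef_pos: [630.7, -49.3, 76.2]
ee_rot: [-178.9, 3.1, 15.7]
force: [-4.8, 1.9, 12.1]
gripper_width: 0.489
```

```bash

python3 -m pendant '[[[0,0,0],0],[[0,0,0],0],[[0,0,0],0],[[0,0,0],0],[[0,0,0],0]]' 0.68 40
python3 -m pendant '[[[0,0,-0.2],0],[[0,0,-0.5],0],[[0,0,-0.9],0],[[0,0,-0.9],0],[[0,0,-0.9],0]]'
python3 -m pendant '[[[0,0,-0.6],0],[[0,0,-0.6],0],[[0,0,-0.6],0],[[0,0,-0.6],0],[[0,0,-0.6],0]]' 1 40
python3 plan.py 428.5 271 160 15.3
python3 -c "
from h import *
cv2.imwrite('pics/s8.png',eyes.snapshot('scene'))"
```

```text
time_s: 31.53
eef_pos: [630.7, -49.3, 75.9]
ee_rot: [-178.9, 3.1, 15.7]
force: [0.2, 0.3, -1.1]
gripper_width: 0.678
time_s: 31.95
eef_pos: [637.8, -50.2, 168.6]
ee_rot: [-179.0, 2.8, 15.7]
force: [-0.1, -0.1, -0.9]
gripper_width: 0.677
time_s: 32.37
eef_pos: [640.0, -50.1, 226.3]
ee_rot: [-178.9, 3.0, 15.7]
force: [-0.0, -0.5, -0.8]
gripper_width: 0.977
t 32.37 pos [640.  -50.1 226.3] rpy [-178.94    3.     15.67] J [-14.  26.  70.  -1.  87.  60.] F [-0.  -0.5 -0.8] w 90.9
shift [-1.132 -3.649  0.791] turn 0.0021 calls 3.65
```

View pics/s8.png

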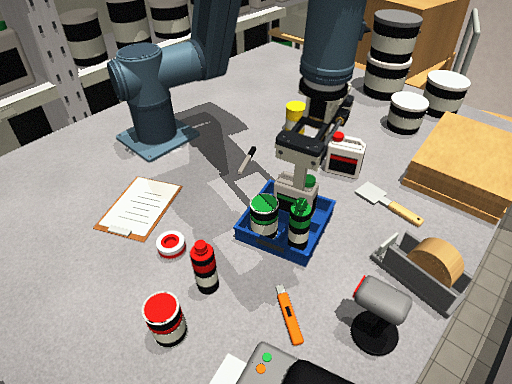

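All three stand upright in their compartments. Now I'll fetch the roll.

```bash

python3 -m pendant '[[[-0.28,-0.91,0],0],[[-0.28,-0.91,0],0],[[-0.28,-0.91,0],0],[[-0.28,-0.91,0],0],[[-0.28,-0.91,0],0]]' 1 40 >/dev/null
python3 -m pendant '[[[-0.28,-0.91,0.05],0],[[-0.28,-0.91,0.05],0],[[-0.28,-0.91,0.05],0],[[-0.28,-0.91,0.05],0],[[-0.28,-0.91,0.05],0]]' >/dev/null
python3 -m pendant '[[[-0.28,-0.91,0.1],0],[[-0.28,-0.91,0.1],0],[[-0.28,-0.91,0.1],0],[[-0.28,-0.91,0.1],0],[[-0.28,-0.91,0.1],0]]' 
python3 -m pendant '[[[-0.28,-0.7,0.1],0],[[-0.28,-0.7,0.1],0],[[-0.28,-0.7,0.1],0],[[-0.28,-0.7,0.1],0],[[-0.28,-0.7,0.1],0]]' 
python3 -m pendant '[[[0,0,0],0],[[0,0,0],0],[[0,0,0],0],[[0,0,0],0],[[0,0,0],0]]'
python3 - <<'E'
from meas import *
from plan import plan
plan(428.5,271,100,15.3)
for n in("wrist","top"):cv2.imwrite(f"pics/{n}9.png",eyes.snapshot(n))
C=cam("wrist");print(spotter.tip_of("wrist","roll_green_mid"),proj(C,[[428.5,271,36]]))
E
```

```text
time_s: 33.67
eef_pos: [485.8, 188.6, 219.2]
ee_rot: [-179.0, 3.1, 15.8]
force: [-1.0, -0.7, -0.0]
gripper_width: 0.996
time_s: 34.08
eef_pos: [441.1, 247.0, 212.1]
ee_rot: [-179.1, 3.0, 15.8]
force: [-0.6, 0.4, -0.1]
gripper_width: 1.002
time_s: 34.5
eef_pos: [441.4, 246.7, 212.1]
ee_rot: [-179.1, 3.0, 15.7]
force: [-0.5, 0.9, -0.1]
gripper_width: 1.002
t 34.5 pos [441.4 246.7 212.1] rpy [-179.11    3.04   15.71] J [16. 12. 92.  1. 78. 90.] F [-0.5  0.9 -0.1] w 93.2
shift [ 1.000e-03 -2.520e-01  1.126e+00] turn 0.0023 calls 1.13
[{'position': [229.9, 168.4], 'confidence': 0.71}] [[228.07904747 170.22321746]]
```

View pics/wrist9.png

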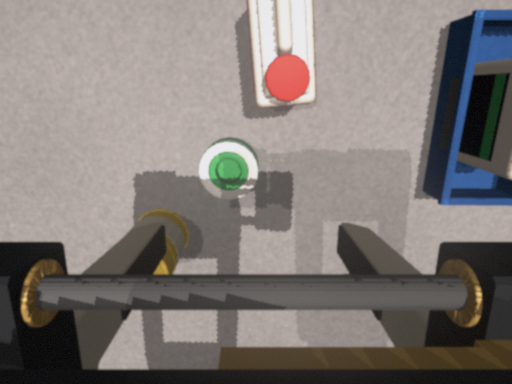

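View pics/top9.png

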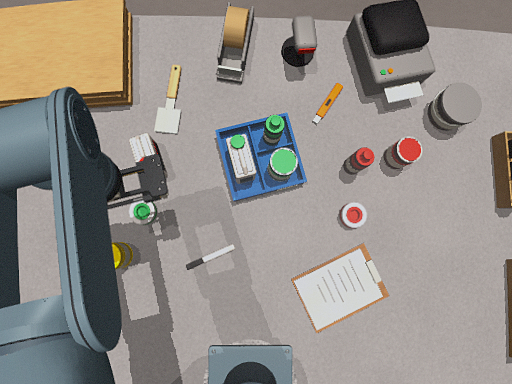

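The green roll is at wrist (229,169), as predicted. The yellow tin and red canister are clear of the gripper.

```bash

python3 -m pendant '[[[0.0,-0.25,0],0],[[0.0,-0.25,0.2],0],[[0.0,-0.25,0.5],0],[[0.0,-0.25,0.9],0],[[0.0,-0.25,0.9],0]]'
python3 plan.py 428.5 271 6 15.3
python3 -m pendant '[[[0.05,0.0,0.2],0],[[0.05,0,0.5],0],[[0.05,0,0.8],0],[[0.05,0,0.95],0],[[0.05,0,0.95],0]]'
python3 plan.py 428.5 271 6 15.3
```

```text
time_s: 35.07
eef_pos: [424.3, 269.6, 116.7]
ee_rot: [-179.2, 3.7, 15.8]
force: [-1.2, -0.3, -1.4]
gripper_width: 0.998
t 35.07 pos [424.3 269.6 116.7] rpy [-179.16    3.73   15.79] J [ 19.  18. 100.   1.  66.  93.] F [-1.2 -0.3 -1.4] w 92.8
shift [0.116 0.014 1.102] turn 0.0027 calls 1.1
time_s: 35.48
eef_pos: [420.9, 270.0, 19.8]
ee_rot: [-179.2, 4.0, 15.8]
force: [0.2, -0.3, 0.3]
gripper_width: 1.0
t 35.48 pos [420.9 270.   19.8] rpy [-179.17    4.05   15.79] J [ 19.  25. 105.   1.  54.  93.] F [ 0.2 -0.3  0.3] w 93.0
shift [0.085 0.013 0.132] turn 0.0027 calls 0.13
```

```bash

python3 -m pendant '[[[0.08,0.01,0.05],0],[[0.08,0.01,0.1],0],[[0.08,0.01,0.11],0],[[0.08,0.01,0.11],0],[[0.08,0.01,0.11],0]]'
python3 plan.py 428.5 271 6 15.3
```

```text
time_s: 35.9
eef_pos: [428.7, 271.4, 9.1]
ee_rot: [-179.2, 4.0, 15.8]
force: [0.7, -0.6, -0.5]
gripper_width: 1.005
t 35.9 pos [428.7 271.4   9.1] rpy [-179.17    3.97   15.79] J [ 19.  26. 105.   1.  53.  92.] F [ 0.7 -0.6 -0.5] w 93.4
shift [-0.001  0.003  0.031] turn 0.0027 calls 0.03
```

```bash

python3 -m pendant '[[[0,0,0.04],0],[[0,0,0.04],0],[[0,0,0.04],0],[[0,0,0.04],0],[[0,0,0.04],0]]' 0.55 25
python3 -m pendant '[[[0,0,0],0],[[0,0,0],0],[[0,0,0],0],[[0,0,0],0],[[0,0,0],0]]' 0.55 25
python3 plan.py 428.5 271 6 15.3
python3 -m pendant '[[[0,0,-0.2],0],[[0,0,-0.5],0],[[0,0,-0.9],0],[[0,0,-0.9],0],[[0,0,-0.9],0]]'
python3 -m pendant '[[[0,0,-0.3],0],[[0,0,-0.7],0],[[0,0,-0.95],0],[[0,0,-0.95],0],[[0,0,-0.95],0]]'
python3 - <<'E'
from meas import *
from plan import plan
plan(545.5,-71.5,195,15.3)
im=cv2.imread("pics/top9.png");C=cam("top")
b,s=blob(im,'green',(284,162),16);print('tin',b,s,atz(C,b,101))
b,s=blob(im,'green',(273,127),14);print('cart',b,s,atz(C,b,145))
b,s=blob(im,'green',(237,142),9);print('can cap',b,s,atz(C,b,127))
s=cv2.imread("pics/s8.png");b,q=blob(s,'green',(265,201),12);print('tin scene',b,q,atz(cam("scene"),b,101))
E
```

```text
time_s: 36.32
eef_pos: [428.4, 271.3, 5.2]
ee_rot: [-179.2, 4.0, 15.8]
force: [-0.4, 1.4, -0.2]
gripper_width: 0.693
time_s: 36.73
eef_pos: [428.4, 271.3, 5.2]
ee_rot: [-179.2, 4.0, 15.8]
force: [-0.0, -0.4, 0.5]
gripper_width: 0.677
t 36.73 pos [428.4 271.3   5.2] rpy [-179.17    3.96   15.79] J [ 19.  27. 105.   1.  52.  92.] F [-0.  -0.4  0.5] w 63.0
shift [-0.001  0.003 -0.008] turn 0.0027 calls 0.01
time_s: 37.15
eef_pos: [436.6, 272.4, 97.0]
ee_rot: [-179.2, 3.7, 15.8]
force: [0.3, 0.3, -1.7]
gripper_width: 0.673
time_s: 37.57
eef_pos: [442.9, 272.7, 191.5]
ee_rot: [-179.1, 3.6, 15.8]
force: [-0.3, 0.2, -1.9]
gripper_width: 0.674
t 37.57 pos [442.9 272.7 191.5] rpy [-179.15    3.62   15.79] J [19. 15. 92.  1. 77. 93.] F [-0.3  0.2 -1.9] w 62.7
shift [ 0.048  3.591 -0.091] turn 0.0027 calls 3.59
tin [283.60730594 160.84018265] [272 149  24  24 438] [546.24517517 -70.74956529 101.        ]
cart [274.85185185 123.48148148] [266 115  19  18 270] [622.41801717 -46.37400811 145.        ]
can cap [237.25       140.96052632] [231 134  14  14 152] [584.91972471  37.66753903 127.        ]
tin scene [264.59402985 202.51940299] [253 194  24  18 335] [545.91730643 -70.54022716 101.        ]
```

```bash

python3 -m pendant '[[[0.01,0.3,-0.01],0],[[0.01,0.6,-0.02],0],[[0.01,0.9,-0.02],0],[[0.01,0.9,-0.02],0],[[0.01,0.9,-0.02],0]]' >/dev/null
python3 -m pendant '[[[0.01,0.3,-0.01],0],[[0.01,0.6,-0.02],0],[[0.01,0.9,-0.02],0],[[0.01,0.9,-0.02],0],[[0.01,0.9,-0.02],0]]' >/dev/null
python3 -m pendant '[[[0.01,0.3,-0.01],0],[[0.01,0.6,-0.02],0],[[0.01,0.9,-0.02],0],[[0.01,0.9,-0.02],0],[[0.01,0.9,-0.02],0]]' 
python3 plan.py 546 -70.7 190 15.3
```

```text
time_s: 38.82
eef_pos: [516.0, 12.8, 187.5]
ee_rot: [-178.9, 4.2, 15.5]
force: [-0.0, 0.8, -1.1]
gripper_width: 0.678
t 38.82 pos [516.   12.8 187.5] rpy [-178.91    4.2    15.46] J [-10.  16.  92.  -1.  77.  64.] F [-0.   0.8 -1.1] w 63.1
shift [ 0.064  0.884 -0.047] turn 0.0009 calls 0.88
```

```bash

python3 -m pendant '[[[0.03,0.3,-0.01],0],[[0.06,0.6,-0.03],0],[[0.06,0.88,-0.05],0],[[0.06,0.88,-0.05],0],[[0.06,0.88,-0.05],0]]' 
python3 plan.py 546 -70.7 125 15.3
```

```text
time_s: 39.23
eef_pos: [545.3, -69.0, 189.6]
ee_rot: [-178.8, 4.2, 15.4]
force: [-1.0, 0.3, -1.4]
gripper_width: 0.677
t 39.23 pos [545.3 -69.  189.6] rpy [-178.81    4.24   15.45] J [-18.  19.  87.  -1.  79.  57.] F [-1.   0.3 -1.4] w 63.0
shift [0.05  0.031 0.644] turn 0.0008 calls 0.64
```

```bash

python3 -m pendant '[[[0.05,0.03,0.1],0],[[0.05,0.03,0.3],0],[[0.05,0.03,0.5],0],[[0.05,0.03,0.62],0],[[0.05,0.03,0.62],0]]' 
python3 -m pendant '[[[0,0,0],0],[[0,0,0],0],[[0,0,0],0],[[0,0,0],0],[[0,0,0],0]]' 
python3 plan.py 546 -70.7 112 15.3
python3 -c "
from h import *
cv2.imwrite('pics/s10.png',cv2.resize(eyes.snapshot('scene')[120:270,200:360],None,fx=4,fy=4,interpolation=2))"
```

```text
time_s: 39.65
eef_pos: [543.4, -67.5, 123.6]
ee_rot: [-178.5, 4.6, 15.6]
force: [-0.4, 0.1, -1.1]
gripper_width: 0.674
time_s: 40.07
eef_pos: [543.9, -67.5, 124.4]
ee_rot: [-178.6, 4.5, 15.6]
force: [0.0, -0.1, -1.5]
gripper_width: 0.673
t 40.07 pos [543.9 -67.5 124.4] rpy [-178.59    4.49   15.59] J [-18.  22.  92.  -1.  71.  57.] F [ 0.  -0.1 -1.5] w 62.6
shift [0.021 0.04  0.122] turn 0.0016 calls 0.12
```

View pics/s10.png

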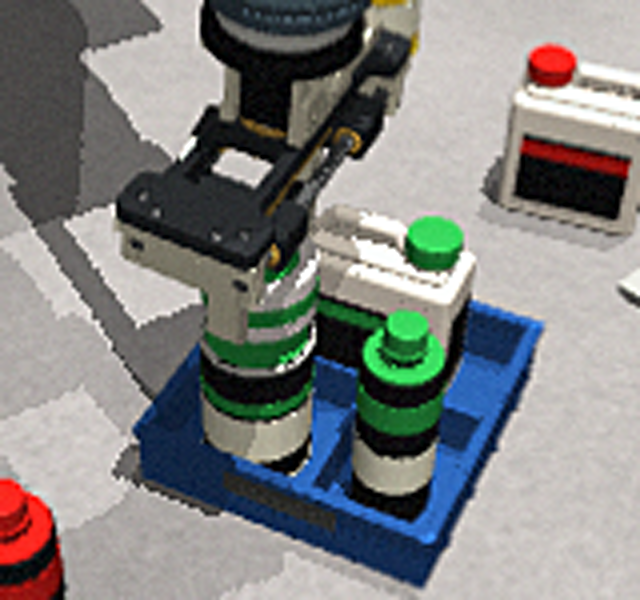

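The roll is above the tin lid. I'll lower it in small steps.

```bash

python3 -m pendant '[[[0.02,0.04,0.04],0],[[0.02,0.04,0.08],0],[[0.02,0.04,0.12],0],[[0.02,0.04,0.12],0],[[0.02,0.04,0.12],0]]' 
python3 plan.py 546 -70.7 106 15.3
```

```text
time_s: 40.53
eef_pos: [545.4, -70.8, 111.5]
ee_rot: [-178.5, 4.6, 15.6]
force: [1.1, -0.3, -0.9]
gripper_width: 0.675
t 40.53 pos [545.4 -70.8 111.5] rpy [-178.54    4.57   15.57] J [-18.  23.  92.  -1.  69.  57.] F [ 1.1 -0.3 -0.9] w 62.8
shift [0.011 0.002 0.054] turn 0.0015 calls 0.05
```

```bash

python3 -m pendant '[[[0.01,0,0.02],0],[[0.01,0,0.03],0],[[0.01,0,0.04],0],[[0.01,0,0.04],0],[[0.01,0,0.04],0]]' 
python3 -m pendant '[[[0,0,0.02],0],[[0,0,0.02],0],[[0,0,0.02],0],[[0,0,0.02],0],[[0,0,0.02],0]]' 
```

```text
time_s: 40.95
eef_pos: [546.0, -70.5, 107.4]
ee_rot: [-178.5, 4.6, 15.6]
force: [0.1, 0.6, -1.5]
gripper_width: 0.678
time_s: 41.37
eef_pos: [546.4, -70.7, 106.4]
ee_rot: [-178.6, 4.5, 15.6]
force: [-1.3, 0.1, 5.8]
gripper_width: 0.673
```

Contact. I'll release and rise straight.

```bash

python3 -m pendant '[[[0,0,0],0],[[0,0,0],0],[[0,0,0],0],[[0,0,0],0],[[0,0,0],0]]' 0.82 25
python3 plan.py 550 -70.7 206 15.3
python3 -m pendant '[[[-0.01,0,-0.1],0],[[-0.03,0,-0.4],0],[[-0.06,0,-0.8],0],[[-0.07,0,-0.95],0],[[-0.07,0,-0.95],0]]'
python3 -m pendant '[[[-0.5,0,-0.3],0],[[-1,0,-0.3],0],[[-1,0,-0.3],0],[[-1,0,-0.3],0],[[-1,0,-0.3],0]]'
python3 -m pendant '[[[-1,0,0],0],[[-1,0,0],0],[[-1,0,0],0],[[-1,0,0],0],[[-1,0,0],0]]'
python3 - <<'E'
from meas import *
from plan import plan
plan(546,-70.7,125,15.3)
for n in("scene","top","wrist"): cv2.imwrite(f"pics/{n}11.png",eyes.snapshot(n))
im=cv2.imread("pics/top11.png");C=cam("top");S=cam("scene")
for k,p,z,r in(("roll",(285,160),137,13),):
    b,s=blob(im,'green',p,r);print(k,b,s,atz(C,b,z))
for k,z in(("roll_green",119),("tin_red",48),("canister_red",61),("cartridge_red",70),("roll_red",18),("cartridge_green",75),("canister_green",66)):
  for n,c in(("top",C),("scene",S)):
    for r in spotter.tip_of(n,k+"_mid")[:1]: print(k,n,r,atz(c,r['position'],z).round(0))
E
```

```text
time_s: 41.78
eef_pos: [546.2, -70.7, 106.1]
ee_rot: [-178.6, 4.5, 15.6]
force: [0.2, 0.4, -0.4]
gripper_width: 0.82
t 41.78 pos [546.2 -70.7 106.1] rpy [-178.58    4.51   15.57] J [-18.  24.  92.  -1.  69.  57.] F [ 0.2  0.4 -0.4] w 76.3
shift [-0.042 -0.014 -0.999] turn 0.0015 calls 1.0
time_s: 42.2
eef_pos: [550.0, -73.7, 206.8]
ee_rot: [-178.9, 4.1, 15.6]
force: [-0.3, 1.2, -0.5]
gripper_width: 0.822
time_s: 42.62
eef_pos: [455.4, -100.6, 244.0]
ee_rot: [-178.9, 4.0, 15.5]
force: [-0.0, -0.2, -1.2]
gripper_width: 0.821
time_s: 43.03
eef_pos: [359.9, -127.3, 250.9]
ee_rot: [-178.9, 4.0, 15.4]
force: [-0.0, -0.5, -0.9]
gripper_width: 0.819
t 43.03 pos [ 359.9 -127.3  250.9] rpy [-178.9     3.97   15.39] J [-34.  -2. 103.  -2.  83.  41.] F [-0.  -0.5 -0.9] w 76.2
shift [ 2.027 -0.03   1.122] turn 0.0005 calls 2.03
roll [284.88571429 157.32244898] [276 149  19  18 245] [546.82482583 -69.86578505 137.        ]
roll_green top {'position': [283.4, 156.3], 'confidence': 0.66} [553. -68. 119.]
roll_green scene {'position': [264.7, 194.0], 'confidence': 0.85} [540. -64. 119.]
tin_red top {'position': [402.5, 154.0], 'confidence': 0.82} [ 582. -382.   48.]
tin_red scene {'position': [166.8, 320.5], 'confidence': 0.83} [ 585. -380.   48.]
canister_red top {'position': [150.5, 155.9], 'confidence': 0.79} [561. 249.  61.]
canister_red scene {'position': [342.7, 154.9], 'confidence': 0.78} [553. 248.  61.]
cartridge_red top {'position': [360.0, 158.2], 'confidence': 0.73} [ 563. -263.   70.]
roll_red scene {'position': [170.8, 244.5], 'confidence': 0.94} [ 422. -255.   18.]
cartridge_green top {'position': [272.3, 127.8], 'confidence': 0.74} [633. -46.  75.]
cartridge_green scene {'position': [204.1, 267.8], 'confidence': 0.65} [ 563. -266.   75.]
canister_green top {'position': [240.4, 158.3], 'confidence': 0.75} [558.  31.  66.]
canister_green scene {'position': [295.7, 190.9], 'confidence': 0.66} [551.  38.  66.]
```

View pics/scene11.png

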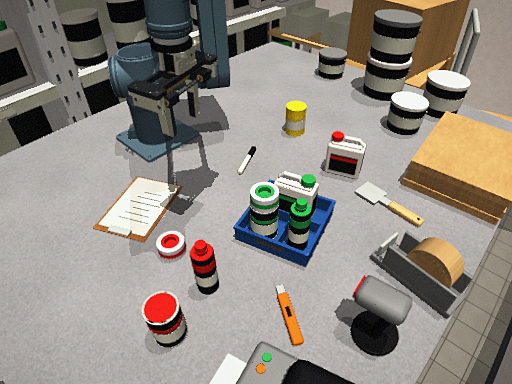

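View pics/top11.png

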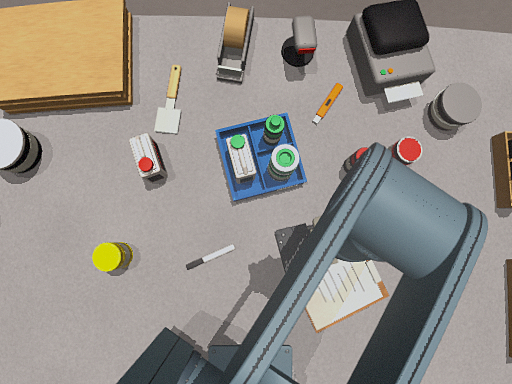

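View pics/wrist11.png

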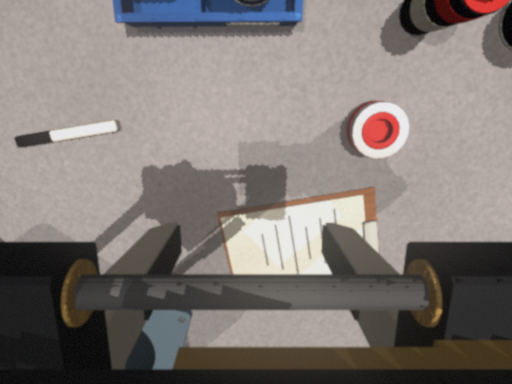

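Every check agrees: the roll core sits at (547,-70) over the tin's lid at (546,-71), and the canister, cartridge and red twins are in place.

```bash
python3 -c "
from cell import job_done
print(job_done())"
```

```text
the job is handed in; nothing more can be done
None
```

The order is packed and I handed the job in at about 44 s. The hand-in returned no verdict, so success rests on my own last checks.

- **Placing:** The green canister is in the long compartment, the tin in the wide one and the cartridge in the narrow one. The roll lies on the tin's lid. I lowered each one until the wrist force showed contact before opening the fingers.
- **Final checks:** All four green things looked upright, and the roll is about 1 mm off the tin's axis. The canister is at about (-52, 0) mm in the tote frame, against a target of (-49.5, 0). The red twins read within about 10 mm of their starting positions, and the yellow tin was left alone. The arm was parked clear of everything.
- **Disagreements:** In the last scene picture the network took the red cartridge for the green one. The top view and the picture itself put the green cartridge in the narrow compartment. The network's two sightings of the roll were 6–7 mm off my own measurement, in opposite directions.
- **Tool tilt:** The tool drifted to about 4.5° of tilt over the run, because the moves have no tilt control. It changed by 1° or less between picking and placing each thing.

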